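# Take the caddy out of the bolted counter bin for washing

## Task

The steel caddy has to come out of the counter bin for washing: draw the bin's slide bolt fully back, push the sloping clear lid all the way up, turn the caddy square so that its corners come out from under the lid rails, and lift it out by its black grip. Set it down gently, upright and flat in the grey wash-up tray beside the used glass, and leave the bin open and everything else on the counter where it stands.

Things in the scene. Friction and masses are not known exactly. Their poses are not given: they have to be found in the camera images.
- bin: Fixed steel bin, 250 (x) x 190 (y) mm; top slopes 30 deg, 68 mm high at the front (-x), 212 at the back. Origin: centre of underside, on the worktop; x from low front to high back, z up. Inner floor 10 mm up, 178 mm clear between side walls. Mouth under the lid: x -77 to +113 mm, y only -70 to +70 mm, as 4 mm thick rails overhang both sides. Lid channels stand 13 mm above the slope.
- bolt_tab (a point): Black upright finger tab of the slide bolt on the bin's front sill: 10 mm thick (y), 24 wide (x), square to the slope. The point is inside it, 34 mm above the sill along the normal, 11 mm below its top; guides nearby stand 12 mm above the sill. Axes: x up the slope, y across (as the bin's y), z the slope's normal (30 deg from vertical, leaning to the robot).
- bin_bolt (a joint): Slide bolt travel, m: 0 to 0.006 = shot through the staple on the lid's lower edge, lid held. Grows as the tab moves in the bin's -y direction to the end stop, 0.032 = fully back; frees the lid from 0.024. Slides at about 3 N, stays where left.
- lid_pull (a point): Black upright pull bar of the clear lid: 90 mm long (y), 10 thick (x), square to the slope. The point is in its middle, 23 mm above the clear panel along the normal, 13 mm below its top edge; lid shut, it lies 60 mm up the slope from the bolt tab. Axes: x up the slope (lid opens that way), y across, z normal. Moves with the lid.
- bin_lid (a joint): Lid travel up the slope, m: 0 shut, 0.200 fully open (end stop). Takes about 6 N, stays where left. The open lid stands out behind the bin, in line with the slope; its staple (y = +42 to +58 mm) then still reaches down over the mouth, which is clear only from the bin's x = -77 to +57 mm there.
- caddy_grip (a point): Centre of the loose caddy's black grip (60 mm x, 12 mm y, 24 mm high), 100 mm above its underside. Steel box 88 (x) x 125 (y, 128 at rim) x 55 mm centred below, 0.3 kg; z up. Starts on the bin floor turned 20 to 37 deg from the bin's axes, corners under the rails; passes the mouth only with its x, y in line with the bin's (within 4 deg) and centred between the rails.
- tray_spot (a point): Centre of the free part of the fixed grey wash-up tray, on its inner floor, 4 mm above the worktop. Tray 170 (x) x 270 (y) mm, walls 4 mm thick, 18 high; free part 162 mm (x) by about 200 mm (y) round this point. The used glass stands at the +y end. Axes along the tray's sides, z up.
- used_glass: Shot glass, 47 mm across and 63 mm high, standing at the +y end of the tray, about 135 mm from the tray spot. Origin: centre of its underside. To be left alone.
- sugar_pot: White pot of sugar sticks, 67 mm across, 118 mm high, standing beside the bin's -y side. Origin: centre of its underside. To be left alone.
- cocoa: Steel cocoa shaker, 67 mm across, 101 mm high. Origin: centre of its underside. To be left alone.
- milk_jug: Small steel milk pitcher, 73 x 103 x 76 mm. Origin: centre of its underside. To be left alone.
- sleeve_holder: Upright cup sleeve dispenser, 96 x 60 x 190 mm. Origin: centre of its underside. To be left alone.
- caddy: The caddy's body; origin: centre of its underside (100 mm below the grip point).
- tray: The wash-up tray; origin: centre of its underside, 32 mm to the +y side of the tray spot; axes as the tray spot's.

How it is judged:
On the way, in this order (a step that is already met when the one before it is completed fails the run):
1. the slide bolt is drawn fully back (value of joint bin_bolt above 0.027 m), for 0.2 s.
2. the lid is pushed all the way up (value of joint bin_lid above 0.185 m), for 0.2 s.
3. the caddy is lifted out of the bin, above its sides (height (world z) of caddy_grip above 0.24 m), for 0.1 s.
At the end, for the whole second after the job is handed in: Caddy released, still, upright (3.4 deg), flat on the tray floor (4 mm), its grip within 60 mm (x) and 75 mm (y) of the tray spot; bolt back (joint over 0.024), lid up (joint over 0.175); used glass upright (value of joint bin_bolt above 0.024 m and value of joint bin_lid above 0.175 m and x of caddy_grip in the frame of tray_spot between -0.06 and 0.06 m and y of caddy_grip in the frame of tray_spot between -0.075 and 0.075 m and z of caddy_grip in the frame of tray_spot between 0.094 and 0.104 m and angle between caddy_grip's own z axis and vertical below 0.06 rad and linear speed of caddy below 0.02 m/s and angle between used_glass's own z axis and vertical below 0.1 rad); the robot touches nothing.
It fails at once if a bystander (used glass, milk jug, sugar pot, cocoa shaker or sleeve dispenser) is pushed more than 30 mm from its place (distance of any of sleeve_holder, milk_jug, sugar_pot, cocoa, used_glass from where it was at the start of the episode above 0.03 m).
It fails at once if the caddy is dropped or slammed into the tray (faster than 0.45 m/s within 30 mm of its floor; a free fall of about 10 mm) (z of caddy_grip in the frame of tray_spot below 0.13 m and horizontal distance between caddy_grip and tray_spot below 0.15 m and linear speed of caddy above 0.45 m/s).
It also fails if it takes over 61 s, if anything falls off the work surface, if the arm or the gripper's body presses on something with over 40 N, if the wrist force passes 120 N, or if a joint passes its speed limit or range.

## Robot

A 6-joint arm with a two-finger parallel gripper is mounted at the origin on a cart in front of the work surface, level with it; the furniture and walls round the work are solid. World frame = base frame: x ahead of the robot, y to its left, z up, the work surface at z = 0. Lengths are in m, angles in rad, forces in N, time in s.
With the tool pointing down it reaches from about 0.375 to 0.9 m from the base axis. Payload 3.1 kg.
Tool frame: the origin (TCP) lies between the finger pads; the fingertips stand 25 mm ahead of it and the grasp point (between the pads) lies 6 mm ahead of it; y points along the fingers, x is the direction in which the jaws open and shut, and the axes are right-handed (so a half turn about y gives the same grasp; the last joint's range is limited). The gripper opens to 87 mm and grips with 3 to 60 N. Pads are 19 mm wide; open, the fingers measure 117 mm over their backs; the gripper's body (75 mm by 190 mm) begins 51 mm behind the grasp point.
Start: joints at [1.131, 0.527, 1.433, -0, 1.181, -0.178], TCP at [0.161, 0.604, 0.248] pointing down, gripper open.
Joint ranges: [-3.08, 3.08], [-0.75, 2.2], [0.22, 2.44], [-1.43, 4.57], [0, 2.65], [-2.85, 2.85]. Speed limits (rad/s): [2.79, 2.79, 3.14, 3.14, 3.14, 3.14].

## Interface

Orientations are given as a unit quaternion [x, y, z, w].
In Python, from rig import robot gives the robot as it stands.
- The arm moves only by the tool carry_out, never from a script. Its argument "moves" is a list of rows, each a list of 7 numbers: the opening, from 0 (shut) to 1 (fully open), then the shift along the tool's x, y, z in cm, then the turn, a rotation vector about the tool's x, y, z in rad. In form: [[grip, x, y, z, rx, ry, rz], ...]. A call has 1 to 20 rows; each row is the pose to reach, as a shift and turn from the pose commanded when the call began, along the tool's axes at that moment; what a row does not reach only later rows make up. A row lasts 1/10 s, in which the tool goes at most 50 mm and 8.59 degrees, less where a joint would pass 70% of its speed; a pose out of reach is approached as far as the arm can. A call with a gripper value outside its range is refused whole. The fingers move at their own pace and stop on an object; "force" is the grip in N (left out, the last holds). Time passes only in rows, so rows that repeat a pose let the fingers close. It gives the time, the measured TCP pose, the force and the opening at its end, in the units of the state.
- robot.get_obs(): the state, without advancing time (a new reading comes with each control period).
- robot.camera(name): name is "side" or "top" or "wrist"; returns the picture (420x560x3 uint8, red, green, blue); there is no depth.
- robot.camera_params(name): a dict with "fx", "fy", "cx", "cy" (pixels), "k1" (the pictures are not rectified: a ray, as slopes to the right and down, at radius r is drawn at 1 + k1 r^2 times it, then the intrinsics apply), "extrinsics" (4x4, takes a point from camera to world coordinates); the wrist camera has in their place "mount" (4x4, takes a point from camera to tool coordinates, whose origin is the TCP and whose axes are the tool frame's). Camera axes: x right, y down, z forward; pixel columns grow to the right and rows downward; lengths in m; the calibration is good to about 2 mm. A picture is of the moment at which its call begins: read the wrist's pose just before it. camera_params takes no time and is no camera call.
- robot.hand_in(): hands the job in, once; it reports no verdict.
The state is a dict: "time": time; "q": joint angles; "joint_velocities": joint speeds; "joint_torque": joint torques, N m; "position": TCP position; "tool_rot": TCP orientation; "ft_force": force on the tool from outside, world axes, zero at the start; "moment": the same for the moment, N m; "grip_width": finger opening in m.
Only numpy, scipy, OpenCV 4.12 (cv2) and the standard library are available. Lean on these libraries where they do the work, as an engineer would, in place of code of your own. Each camera call takes 0.05 s, during which the arm holds its last target.

## Working session

There is one attempt and no reset: what is moved stays moved. The work goes in short steps, Python scripts to look and compute and a tool call to move; the robot and the scene stay as the last step left them, time stands still between calls to the robot, and variables do not carry over. Pictures are saved under pics/ and viewed, and the job is handed in when it is done.

Besides the shell and the picture viewer there is one more tool, called after ">>>" by a JSON object that holds its "method" and its "body". carry_out: Moves the arm, as the interface text tells. Its arguments: {"type":"object","properties":{"moves":{"type":"array"},"force":{"type":"number"}},"required":["moves"]}

```bash
ls; mkdir -p pics
python3 - <<'E'
from rig import robot
import cv2
o=robot.get_obs()
for k,v in o.items(): print(k,v)
for n in ["side","top","wrist"]:
    cv2.imwrite(f"pics/{n}0.png",robot.camera(n)[:,:,::-1])
    print(n,robot.camera_params(n))
E
```

```text
pics
time 0.0
q [ 1.13151237e+00  5.28485008e-01  1.43391455e+00  2.53133668e-05
  1.18137878e+00 -1.78510567e-01]
joint_velocities [-0.00033492 -0.00082396  0.00090862 -0.0003358  -0.00043244  0.00122501]
joint_torque [-6.35730958e-04 -4.40042925e+01 -1.76590794e+01  6.31628162e-02
  5.83510380e-02 -1.78573036e-04]
position [0.16081943 0.60325029 0.2465561 ]
tool_rot [ 0.56111346  0.43005363 -0.43143458 -0.56041928]
ft_force [-1.18985555  1.32789572 -0.75076118]
moment [-0.00682562  0.04827909  0.01348676]
grip_width 0.08707699976130558
side {'fx': 462.69063423484835, 'fy': 462.69063423484835, 'cx': 276.9085664902649, 'cy': 204.0267936493716, 'k1': -0.012519845452556659, 'extrinsics': array([[-0.99960342,  0.00300567,  0.02799947,  0.53514003],
       [-0.02314322,  0.47878394, -0.87762767,  1.33385222],
       [-0.01604356, -0.87792762, -0.4785245 ,  0.801181  ],
       [ 0.        ,  0.        ,  0.        ,  1.        ]])}
top {'fx': 398.8911277094887, 'fy': 398.8911277094887, 'cx': 278.4921650837561, 'cy': 211.29698429138355, 'k1': -0.017327967721272264, 'extrinsics': array([[-0.32170159, -0.89381028,  0.31242802,  0.23099834],
       [-0.94680997,  0.30099768, -0.11380364,  0.18550815],
       [ 0.00767876, -0.33242078, -0.94309992,  1.17944358],
       [ 0.        ,  0.        ,  0.        ,  1.        ]])}
wrist {'fx': 330.17445373341434, 'fy': 330.17445373341434, 'cx': 279.0558677501587, 'cy': 212.8597349925927, 'k1': 0.011759525010443157, 'mount': array([[ 9.99999685e-01, -6.37661692e-04, -4.73258335e-04,
         1.06656004e-03],
       [ 2.97893595e-04, -2.51212180e-01,  9.67931997e-01,
        -1.37113615e-01],
       [-7.36101413e-04, -9.67931833e-01, -2.51211911e-01,
         6.68566874e-02],
       [ 0.00000000e+00,  0.00000000e+00,  0.00000000e+00,
         1.00000000e+00]])}
```

View pics.

View pics/side0.png

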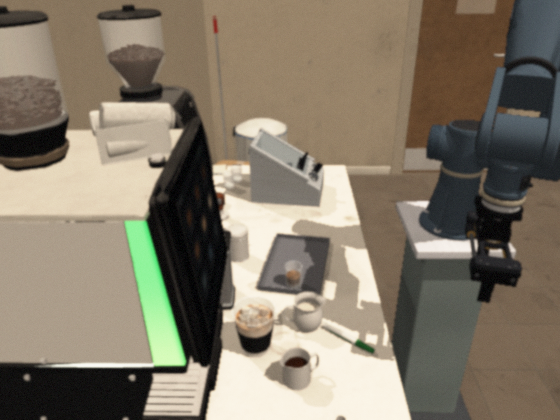

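View pics/top0.png

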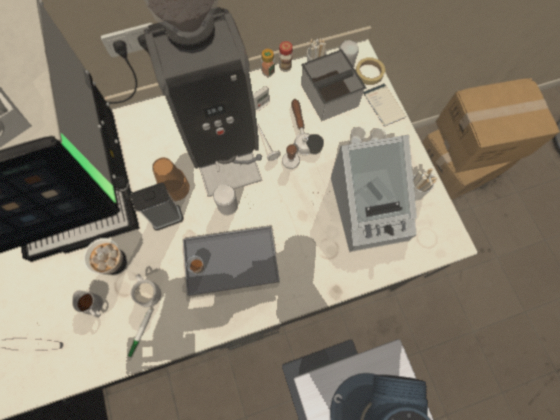

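View pics/wrist0.png

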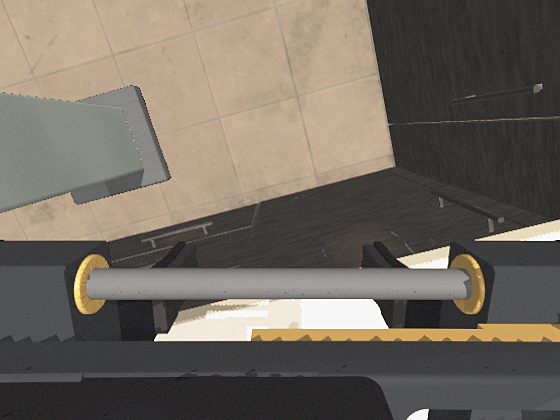

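Run:
```python
import cv2
t=cv2.imread('pics/top0.png'); cv2.imwrite('pics/top0z.png',cv2.resize(t[115:265,310:460],(750,600)[::1] if 0 else (600,600),interpolation=cv2.INTER_CUBIC))
cv2.imwrite('pics/top0y.png',cv2.resize(t[210:310,170:290],(720,600),interpolation=cv2.INTER_CUBIC))
s=cv2.imread('pics/side0.png'); cv2.imwrite('pics/side0z.png',cv2.resize(s[115:310,210:350],(420*1,585),interpolation=cv2.INTER_CUBIC))
```

```text
(no output)
```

View pics/top0z.png

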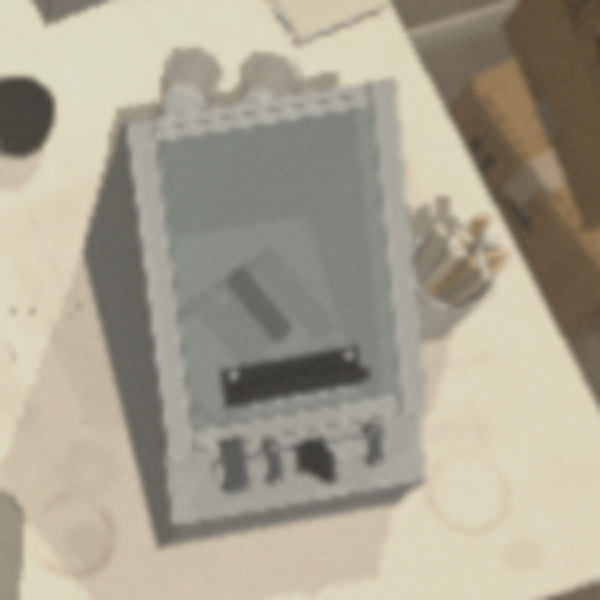

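View pics/top0y.png

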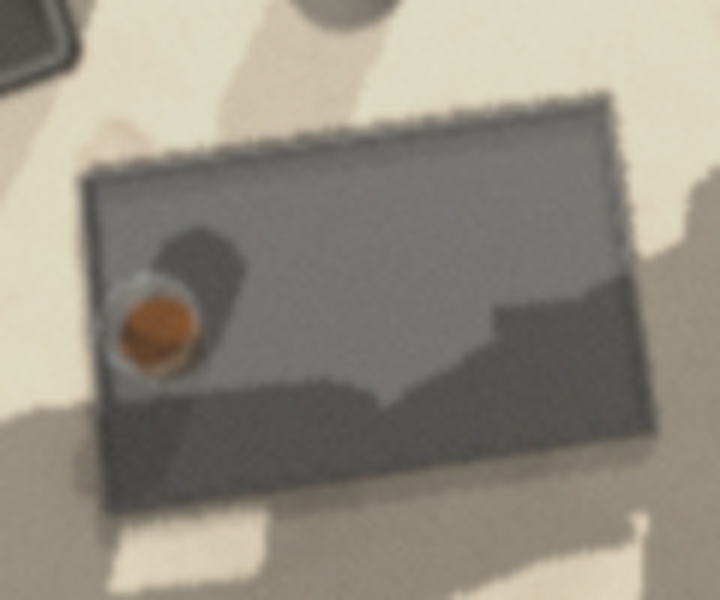

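View pics/side0z.png

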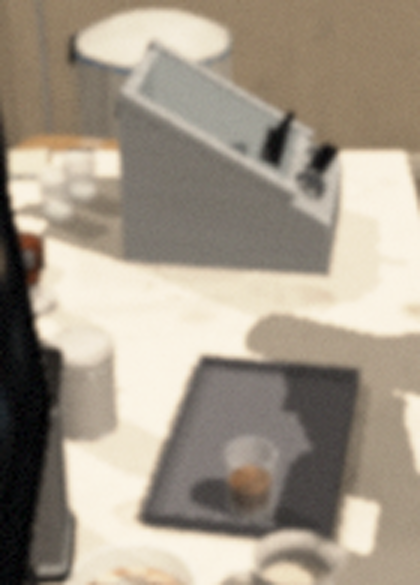

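```bash
cat > h.py <<'E'
import numpy as np, cv2
from scipy.optimize import least_squares
from scipy.spatial.transform import Rotation as R
from rig import robot
def proj(name,P,T=None):
    c=robot.camera_params(name); E=c['extrinsics'] if T is None else T
    p=(np.atleast_2d(P)-E[:3,3])@E[:3,:3]; u=p[:,:2]/p[:,2:]; r2=(u**2).sum(1,keepdims=True)
    u=u*(1+c['k1']*r2); return np.c_[c['fx']*u[:,0]+c['cx'],c['fy']*u[:,1]+c['cy']]
def wristT(o):
    T=np.eye(4);T[:3,:3]=R.from_quat(o['tool_rot']).as_matrix();T[:3,3]=o['position'];return T@robot.camera_params('wrist')['mount']
def ray(name,px,T=None):
    c=robot.camera_params(name); E=c['extrinsics'] if T is None else T
    d=np.array([(px[0]-c['cx'])/c['fx'],(px[1]-c['cy'])/c['fy']]);u=d.copy()
    for _ in range(10): u=d/(1+c['k1']*(u@u))
    v=E[:3,:3]@np.array([u[0],u[1],1]); return E[:3,3],v
def atz(name,px,z,T=None):
    o,v=ray(name,px,T); return o+v*(z-o[2])/v[2]
def w(pose,P):
    x,y,a=pose; P=np.atleast_2d(P); c,s=np.cos(a),np.sin(a)
    return np.c_[x+c*P[:,0]-s*P[:,1],y+s*P[:,0]+c*P[:,1],P[:,2]]
E
python3 - <<'E'
from h import *
Z=lambda a:(310+a[0]/4-.375,115+a[1]/4-.375)
S=lambda a:(210+a[0]/3-.33,115+a[1]/3-.33)
Y=lambda a:(170+a[0]/6-.4,210+a[1]/6-.4)
obs=[('top',(-.125,.095,0),Z((160,545))),('top',(-.125,-.095,.068),Z((425,480))),('top',(-.125,.095,.068),Z((178,523))),
('side',(-.125,.095,0),S((328,272))),('side',(.125,.095,0),S((123,260)))]
f=lambda p:np.concatenate([(proj(n,w(p,P))-px).ravel() for n,P,px in obs])
r=least_squares(f,(.65,-.15,0),loss='soft_l1');print('bin',r.x,np.round(f(r.x),1))
b=r.x
T=[(85,172),(610,95),(655,432),(105,510)]
Q=[(.085,.135,.018),(.085,-.135,.018),(-.085,-.135,.018),(-.085,.135,.018)]
g=lambda p:(proj('top',w(p,Q))-[Y(t) for t in T]).ravel()
r=least_squares(g,(.5,.2,0));print('tray',r.x,np.round(g(r.x),1))
print('tabpix', )
E
```

```text
bin [ 0.5410017  -0.23251963 -0.15016898] [-0.1  0.2  1.2 -0.3 -0.5  0.1 -0.2  0.7 -0.  -0.1]
tray [ 0.51857158  0.22875781 -0.18389367] [-0.9 -0.2  0.4  0.6  0.9 -0.3 -0.4 -0.1]
tabpix
```

Run:
```python
from h import *
o=robot.get_obs();M=R.from_quat(o['tool_rot']).as_matrix();print(M.round(3))
print('rotated to bin az',(R.from_euler('z',-1.131-.5).as_matrix()@M).round(3))
b=(.541,-.2325,-.150)
Z=lambda a:(310+a[0]/4-.375,115+a[1]/4-.375)
# tab: blob center; top tip
for nm,px,off in [('tabtop blob',(318,460),.034),('bar',(293,377),.023)]:
    px=Z(px)
    # intersect ray with plane offset off above slope in bin frame
    oo,v=ray('top',px)
    c,s=np.cos(b[2]),np.sin(b[2]); Rb=np.array([[c,-s,0],[s,c,0],[0,0,1]])
    ob=Rb.T@(oo-[b[0],b[1],0]);vb=Rb.T@v
    n=np.array([-.5,0,3**.5/2]);p0=np.array([-.125,0,.068])+off*n
    P=ob+vb*((p0-ob)@n)/(vb@n);print(nm,P,w(b,P))
```

```text
[[ 0.258 -0.001 -0.966]
 [ 0.966 -0.002  0.258]
 [-0.002 -1.     0.   ]]
rotated to bin az [[ 0.949 -0.001  0.315]
 [-0.315  0.001  0.949]
 [-0.002 -1.     0.   ]]
tabtop blob [-0.10875331 -0.0016101   0.11663985] [[ 0.43322727 -0.21784013  0.11663985]]
bar [-0.05215799  0.00640709  0.13661347] [[ 0.49038516 -0.21837046  0.13661347]]
```

>>> {"method": "carry_out", "body": {"moves": [[1,-13,-8,-18,0,0,0],[1,-27,-8.5,-37,0,0,0],[1,-27,-8.5,-37,0,0,0],[1,-27,-8.5,-37,0,0,0],[1,-27,-8.5,-37,0,0,0],[1,-27,-8.5,-37,0,0,0],[1,-27,-8.5,-37,0,0,0],[1,-27,-8.5,-37,0,0,0],[1,-27,-8.5,-37,0,0,0],[1,-72,-8.5,-46,0,-0.112,0],[1,-72,-8.5,-46,0,-0.112,0],[1,-72,-8.5,-46,0,-0.112,0],[1,-72,-8.5,-46,0,-0.112,0],[1,-72,-8.5,-46,0,-0.112,0],[1,-72,-8.5,-46,0,-0.112,0],[1,-72,-8.5,-46,0,-0.112,0],[1,-72,-8.5,-46,0,-0.112,0],[1,-72,-8.5,-46,0,-0.112,0],[1,-72,-8.5,-46,0,-0.112,0],[1,-72,-8.5,-46,0,-0.112,0]]}}

```text
time: 2.15
position: [0.4199, -0.2137, 0.3323]
tool_rot: [0.537, 0.46, -0.46, -0.537]
ft_force: [1.0, 0.7, -0.6]
grip_width: 0.0871
```

Run:
```python
from h import *
o=robot.get_obs();im=robot.camera('wrist')[:,:,::-1];cv2.imwrite('pics/w1.png',im)
np.savez('w1.npz',T=wristT(o)); print(o['position'],R.from_quat(o['tool_rot']).as_matrix().round(3),o['q'].round(2))
cv2.imwrite('pics/w1z.png',cv2.resize(im,(784,588),interpolation=cv2.INTER_CUBIC))
```

```text
[ 0.41985884 -0.21367816  0.33231309] [[ 0.153  0.    -0.988]
 [ 0.988 -0.001  0.153]
 [-0.001 -1.    -0.   ]] [-0.71  0.21  1.69 -0.    1.24 -2.13]
```

View pics/w1z.png

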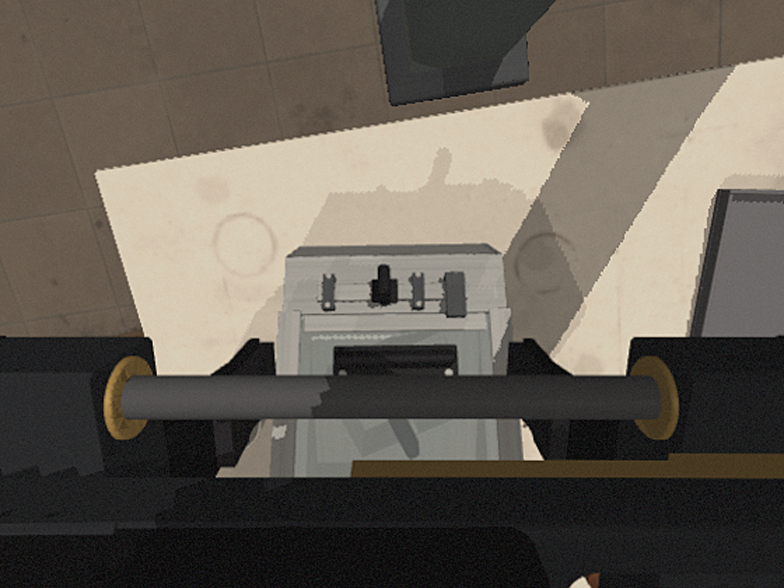

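Run:
```python
import cv2
t=cv2.imread('pics/w1.png'); cv2.imwrite('pics/w1y.png',cv2.resize(t[165:275,195:375],None,fx=4.4,fy=4.4,interpolation=cv2.INTER_CUBIC))
```

```text
(no output)
```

View pics/w1y.png

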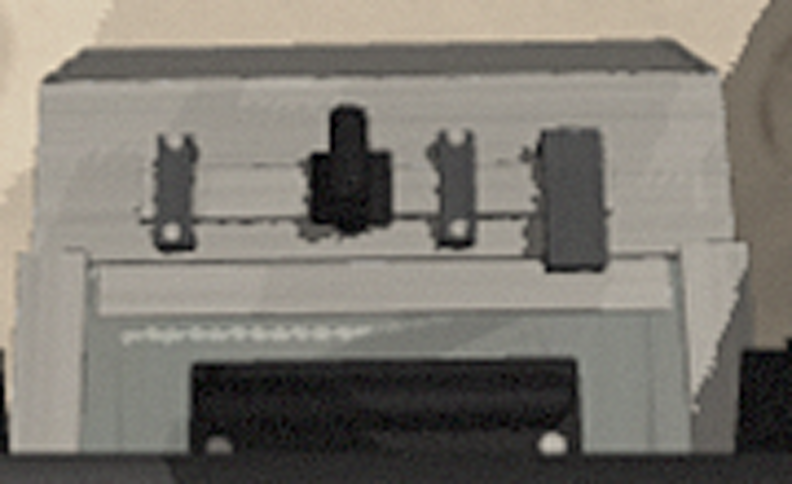

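Run:
```python
from h import *
T=np.load('w1.npz')['T']
Z=lambda a:(310+a[0]/4-.375,115+a[1]/4-.375)
S=lambda a:(210+a[0]/3-.33,115+a[1]/3-.33)
W=lambda a:(195+a[0]/4.4-.4,165+a[1]/4.4-.4)
obs=[('top',(-.125,.095,0),Z((160,545))),('top',(-.125,-.095,.068),Z((425,480))),('top',(-.125,.095,.068),Z((178,523))),
('side',(-.125,.095,0),S((328,272))),('side',(.125,.095,0),S((123,260))),
('wrist',(-.125,-.095,0),W((80,48))),('wrist',(-.125,.095,0),W((672,40))),('wrist',(-.125,-.095,.068),W((42,82))),('wrist',(-.125,.095,.068),W((718,72)))]
f=lambda p:np.concatenate([(proj(n,w(p,P),T if n=='wrist' else None)-px).ravel() for n,P,px in obs])
for o in (obs,obs[:5],obs[5:]):
    obs=o; r=least_squares(f,(.65,-.15,0));print('bin',r.x,np.round(f(r.x),1))
    if len(o)==9: b=r.x
c,s=np.cos(b[2]),np.sin(b[2]); Rb=np.array([[c,-s,0],[s,c,0],[0,0,1]])
def hit(name,px,off,T=None):
    oo,v=ray(name,px,T);ob=Rb.T@(oo-[b[0],b[1],0]);vb=Rb.T@v
    n=np.array([-.5,0,3**.5/2]);p0=np.array([-.125,0,.068])+off*n
    P=ob+vb*((p0-ob)@n)/(vb@n);u=P-[-.125,0,.068]
    return [round(1000*(u@[3**.5/2,0,.5]),1),round(P[1]*1000,1)], P.round(4)
for px in [(349,105),(332,105),(366,105)]: print('tabtop',hit('wrist',W(px),.045,T))
print('base',hit('wrist',W((349,235)),.0,T),hit('wrist',W((349,150)),.008,T))
for px in [(190,360),(578,357)]: print('bar top',hit('wrist',W(px),.036,T))
for px in [(100,312),(672,308)]: print('lid edge',hit('wrist',W(px),.0,T))
for px in [(176,190),(455,190)]: print('guides',hit('wrist',W(px),.012,T))
print('tab top-cam',hit('top',Z((318,460)),.034))
```

```text
bin [ 0.54247696 -0.22912308 -0.14089216] [-0.9  0.3  0.2 -0.7 -1.3  0.2 -0.3  1.  -0.3  0.5  0.7 -0.2 -0.5 -0.2
 -1.3 -0.1  0.   0.1]
bin [ 0.54114399 -0.23216699 -0.1492523 ] [-0.2  0.2  1.1 -0.3 -0.5  0.1 -0.2  0.7 -0.  -0. ]
bin [ 0.54270467 -0.22862997 -0.13968445] [ 1.  -0.1 -0.2 -0.2 -1.   0.1  0.3  0.1]
tabtop ([np.float64(24.2), np.float64(-6.9)], array([-0.1265, -0.0069,  0.1191]))
tabtop ([np.float64(24.2), np.float64(-11.0)], array([-0.1266, -0.011 ,  0.1191]))
tabtop ([np.float64(24.3), np.float64(-2.7)], array([-0.1265, -0.0027,  0.1191]))
base ([np.float64(45.4), np.float64(-8.0)], array([-0.0857, -0.008 ,  0.0907])) ([np.float64(23.8), np.float64(-7.7)], array([-0.1084, -0.0077,  0.0868]))
bar top ([np.float64(85.1), np.float64(-45.5)], array([-0.0693, -0.0455,  0.1417]))
bar top ([np.float64(85.5), np.float64(47.2)], array([-0.0689,  0.0472,  0.1419]))
lid edge ([np.float64(65.7), np.float64(-74.6)], array([-0.0681, -0.0746,  0.1009]))
lid edge ([np.float64(66.6), np.float64(77.8)], array([-0.0674,  0.0778,  0.1013]))
guides ([np.float64(35.6), np.float64(-53.4)], array([-0.1002, -0.0534,  0.0962]))
guides ([np.float64(36.6), np.float64(20.3)], array([-0.0993,  0.0203,  0.0967]))
tab top-cam ([np.float64(37.4), np.float64(-4.3)], array([-0.1096, -0.0043,  0.1161]))
```

```bash
cat >> h.py <<'E'
B=(.5425,-.2291,-.1409)
Rb=R.from_euler('z',B[2]).as_matrix()
def bw(P): return Rb@np.array(P,float)+[B[0],B[1],0]
def sl(s,y,n): # slope coords (from front edge)
    return bw(np.array([-.125,y,.068])+s*np.array([3**.5/2,0,.5])+n*np.array([-.5,0,3**.5/2]))
def mv(target,yv=None,xv=None,o=None,grasp=True):
    """shift(cm)/rotvec to put grasp point (or TCP) at target with tool y=yv, x=xv"""
    o=o or robot.get_obs();M=R.from_quat(o['tool_rot']).as_matrix()
    if yv is None: N=M
    else:
        yv=np.array(yv)/np.linalg.norm(yv);xv=xv-yv*(yv@xv);xv=xv/np.linalg.norm(xv);N=np.c_[xv,yv,np.cross(xv,yv)]
    t=np.array(target)-(0.006*N[:,1] if grasp else 0)
    return (100*M.T@(t-o['position'])).round(2), R.from_matrix(M.T@N).as_rotvec().round(3), t.round(4)
SX=Rb@[3**.5/2,0,.5];SY=Rb@[0,1,0];SN=Rb@[-.5,0,3**.5/2]
E
python3 - <<'E'
from h import *
print(mv(sl(.0362,-.0075,.10),-SN,SY)); print(mv(sl(.0362,-.0075,.036),-SN,SY))
E
```

```text
(array([-0.8 , 15.42,  2.22]), array([-0.524, -0.011, -0.002]), array([ 0.3963, -0.2159,  0.1779]))
(array([-0.77, 20.96, -0.98]), array([-0.524, -0.011, -0.002]), array([ 0.4279, -0.2204,  0.1225]))
```

>>> {"method": "carry_out", "body": {"moves": [[0.5,-0.2,3,1,-0.13,-0.01,0],[0.5,-0.5,7,1.5,-0.26,-0.01,0],[0.5,-0.8,11,2,-0.4,-0.01,0],[0.5,-0.8,15.4,2.2,-0.524,-0.011,0],[0.5,-0.8,15.4,2.2,-0.524,-0.011,0],[0.5,-0.8,15.4,2.2,-0.524,-0.011,0],[0.5,-0.8,15.4,2.2,-0.524,-0.011,0]]}}

```text
time: 2.9
position: [0.4258, -0.2039, 0.2157]
tool_rot: [0.649, 0.546, -0.348, -0.4]
ft_force: [0.7, 0.1, 0.6]
grip_width: 0.0453
```

Run:
```python
from h import *
o=robot.get_obs();im=robot.camera('wrist')[:,:,::-1];cv2.imwrite('pics/w2.png',im)
np.savez('w2.npz',T=wristT(o)); print(o['position'],R.from_quat(o['tool_rot']).as_matrix().round(3),o['q'].round(2))
print(mv(sl(.0362,-.0075,.036),-SN,SY)); print(proj('wrist',[sl(.0362,-.0075,.034)],wristT(o)))
```

```text
[ 0.42575125 -0.20394803  0.21569435] [[ 0.162  0.431 -0.888]
 [ 0.987 -0.083  0.139]
 [-0.014 -0.899 -0.438]] [-0.85  0.29  2.14  0.69  0.44 -2.85]
(array([-1.39,  8.62,  3.73]), array([-0.069, -0.012, -0.024]), array([ 0.4279, -0.2204,  0.1225]))
[[257.35429562 172.72070471]]
```

View pics/w2.png

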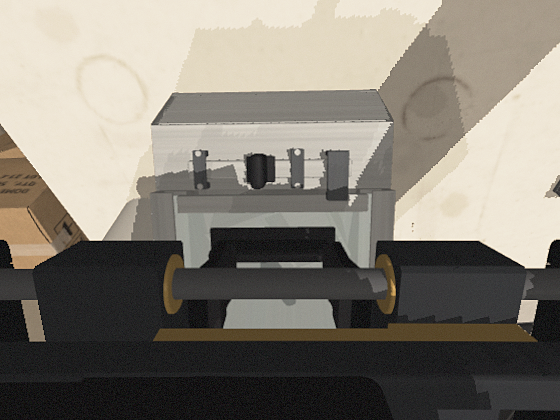

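Run:
```python
from h import *
print(mv((.43,-.215,.32),(0,0,-1),SY,grasp=False))
```

```text
(array([-1.12, -9.07, -5.05]), array([ 0.455, -0.018, -0.02 ]), array([ 0.43 , -0.215,  0.32 ]))
```

>>> {"method": "carry_out", "body": {"moves": [[0.5,-1,-9,-5,0.15,0,0],[0.5,-1,-9,-5,0.3,-0.01,0],[0.5,-1,-9,-5,0.455,-0.018,-0.02],[0.5,-1,-9,-5,0.455,-0.018,-0.02],[0.5,-1,-9,-5,0.455,-0.018,-0.02]]}}

```text
time: 3.45
position: [0.4327, -0.2171, 0.3235]
tool_rot: [0.537, 0.462, -0.464, -0.531]
ft_force: [0.6, -0.7, -0.4]
grip_width: 0.0435
```

Run:
```python
from h import *
o=robot.get_obs();print(o['position'],R.from_quat(o['tool_rot']).as_matrix().round(3),o['q'].round(2))
print(mv((.43,-.215,.32),(0,0,-1),SY,grasp=False))
```

```text
[ 0.43270779 -0.21707958  0.32354756] [[ 0.142  0.004 -0.99 ]
 [ 0.99  -0.008  0.142]
 [-0.007 -1.    -0.005]] [-0.69  0.24  1.68 -0.    1.21 -2.12]
(array([0.17, 0.35, 0.3 ]), array([ 0.005, -0.002, -0.007]), array([ 0.43 , -0.215,  0.32 ]))
```

>>> {"method": "carry_out", "body": {"moves": [[0.5,0,0,0,0,0.15,0],[0.5,0,0,0,0,0.3,0],[0.5,0,0,0,0,0.45,0],[0.5,0,0,0,0,0.6,0],[0.5,0,0,0,0,0.75,0],[0.5,0,0,0,0,0.9,0],[0.5,0,0,0,0,1.05,0],[0.5,0,0,0,0,1.2,0],[0.5,0,0,0,0,1.35,0],[0.5,0,0,0,0,1.5,0],[0.5,0,0,0,0,1.65,0],[0.5,0,0,0,0,1.8,0],[0.5,0,0,0,0,1.95,0],[0.5,0,0,0,0,2.1,0],[0.5,0,0,0,0,2.25,0],[0.5,0,0,0,0,2.4,0],[0.5,0,0,0,0,2.55,0],[0.5,0,0,0,0,2.7,0],[0.5,0,0,0,0,2.85,0],[0.5,0,0,0,0,3.0,0]]}}

```text
time: 5.45
position: [0.4296, -0.2145, 0.3195]
tool_rot: [0.498, -0.502, 0.502, -0.498]
ft_force: [0.1, -0.2, -0.1]
grip_width: 0.0433
```

Run:
```python
from h import *
o=robot.get_obs();print(o['position'],R.from_quat(o['tool_rot']).as_matrix().round(3),o['q'].round(2))
print(mv(sl(.0362,-.0075,.10),-SN,-SY)); print(mv(sl(.0362,-.0075,.036),-SN,-SY))
```

```text
[ 0.42961393 -0.21454843  0.31954968] [[-0.008 -0.     1.   ]
 [-1.    -0.001 -0.008]
 [ 0.001 -1.    -0.   ]] [-0.7   0.24  1.69 -0.    1.21  0.88]
(array([ 0.16, 14.17, -3.34]), array([ 0.523,  0.13 , -0.034]), array([ 0.3963, -0.2159,  0.1779]))
(array([ 0.58, 19.71, -0.16]), array([ 0.523,  0.13 , -0.034]), array([ 0.4279, -0.2204,  0.1225]))
```

>>> {"method": "carry_out", "body": {"moves": [[0.5,0,3,-1,0.13,0.05,0],[0.5,0.1,7,-2,0.26,0.1,-0.02],[0.5,0.16,11,-3,0.4,0.13,-0.034],[0.5,0.16,14.2,-3.3,0.523,0.13,-0.034],[0.5,0.16,14.2,-3.3,0.523,0.13,-0.034],[0.5,0.16,14.2,-3.3,0.523,0.13,-0.034]]}}

```text
time: 6.05
position: [0.4102, -0.2091, 0.191]
tool_rot: [0.332, -0.385, 0.634, -0.583]
ft_force: [0.2, 0.3, 0.7]
grip_width: 0.0434
```

Run:
```python
from h import *
o=robot.get_obs();im=robot.camera('wrist')[:,:,::-1];cv2.imwrite('pics/w3.png',im)
np.savez('w3.npz',T=wristT(o)); print(o['position'],R.from_quat(o['tool_rot']).as_matrix().round(3),o['q'].round(2))
print(mv(sl(.0362,-.0075,.036),-SN,-SY)); print(proj('wrist',[sl(.0362,-.0075,.034),sl(.0962,0,.034)],wristT(o)))
```

```text
[ 0.41017745 -0.20907823  0.19096757] [[-0.099  0.484  0.869]
 [-0.995 -0.024 -0.1  ]
 [-0.028 -0.875  0.484]] [-0.97  0.35  2.21  1.02  0.47 -0.2 ]
(array([ 1.24,  6.81, -1.38]), array([ 0.022,  0.021, -0.046]), array([ 0.4279, -0.2204,  0.1225]))
[[297.22869309 256.12858471]
 [288.95261064 168.96071489]]
```

View pics/w3.png

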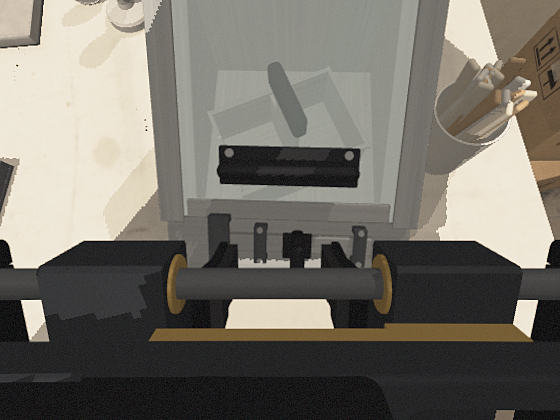

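>>> {"method": "carry_out", "body": {"moves": [[0.5,1.2,2.5,-1.4,0.022,0.021,-0.046],[0.5,1.2,2.5,-1.4,0.022,0.021,-0.046],[0.5,1.2,2.5,-1.4,0.022,0.021,-0.046]]}}

```text
time: 6.4
position: [0.4088, -0.2195, 0.1612]
tool_rot: [0.327, -0.378, 0.653, -0.568]
ft_force: [-0.1, 0.0, -0.2]
grip_width: 0.0437
```

Run:
```python
from h import *
o=robot.get_obs()
print(o['position'],R.from_quat(o['tool_rot']).as_matrix().round(3),o['q'].round(2))
print(mv(sl(.0362,-.0075,.036),-SN,-SY))
```

```text
[ 0.4088453  -0.21947022  0.16121968] [[-0.14   0.495  0.857]
 [-0.99  -0.068 -0.123]
 [-0.002 -0.866  0.5  ]] [-0.97  0.44  2.25  1.37  0.39 -0.55]
(array([-0.16,  4.31, -0.29]), array([ 0.   , -0.001, -0.002]), array([ 0.4279, -0.2204,  0.1225]))
```

>>> {"method": "carry_out", "body": {"force": 15, "moves": [[0.5,-0.15,2,-0.3,0,0,0],[0.5,-0.15,4.3,-0.3,0,0,0],[0.5,-0.15,4.3,-0.3,0,0,0],[0.5,-0.15,4.3,-0.3,0,0,0],[0,-0.15,4.3,-0.3,0,0,0],[0,-0.15,4.3,-0.3,0,0,0],[0,-0.15,4.3,-0.3,0,0,0],[0,-0.15,4.3,-0.3,0,0,0],[0,-0.15,4.3,-0.3,0,0,0]]}}

```text
time: 7.3
position: [0.4273, -0.2205, 0.123]
tool_rot: [0.328, -0.378, 0.654, -0.568]
ft_force: [-0.1, -0.6, 0.7]
grip_width: 0.0113
```

Run:
```python
from h import *
o=robot.get_obs();im=robot.camera('wrist')[:,:,::-1];cv2.imwrite('pics/w4.png',im)
print(o['position'],o['q'].round(2),o['ft_force'],o['grip_width'])
print(mv(sl(.0362,-.0075,.036),-SN,-SY))
```

```text
[ 0.4272612  -0.2204719   0.12298054] [-0.93  0.56  2.25  1.7   0.37 -0.85] [-0.05455017 -0.61071287  0.7253354 ] 0.011294913844601621
(array([-0.02,  0.07,  0.04]), array([-0.   , -0.   , -0.001]), array([ 0.4279, -0.2204,  0.1225]))
```

View pics/w4.png

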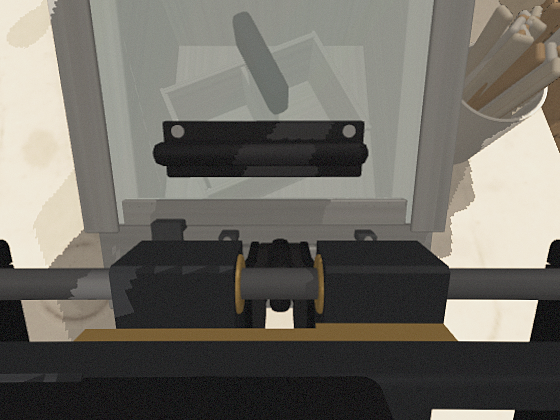

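>>> {"method": "carry_out", "body": {"moves": [[0,0.7,0,0,0,0,0],[0,1.4,0,0,0,0,0],[0,2.1,0,0,0,0,0],[0,2.6,0,0,0,0,0],[0,2.8,0,0,0,0,0],[0,2.8,0,0,0,0,0]]}}

```text
time: 7.95
position: [0.4234, -0.2481, 0.1229]
tool_rot: [0.327, -0.378, 0.654, -0.568]
ft_force: [-1.0, 0.9, 4.0]
grip_width: 0.0099
```

>>> {"method": "carry_out", "body": {"moves": [[0,0.15,0,0,0,0,0],[0,0.3,0,0,0,0,0],[0,0.3,0,0,0,0,0]]}}

```text
time: 8.25
position: [0.4231, -0.2496, 0.1229]
tool_rot: [0.327, -0.378, 0.653, -0.569]
ft_force: [-0.5, 4.5, 5.3]
grip_width: 0.0098
```

>>> {"method": "carry_out", "body": {"moves": [[0,0.2,0,0,0,0,0],[0,0.2,0,0,0,0,0],[0,0.2,0,0,0,0,0]]}}

```text
time: 8.55
position: [0.4231, -0.2498, 0.1228]
tool_rot: [0.326, -0.378, 0.652, -0.571]
ft_force: [1.5, 7.7, 6.1]
grip_width: 0.0098
```

Run:
```python
from h import *
o=robot.get_obs();im=robot.camera('wrist')[:,:,::-1];cv2.imwrite('pics/w5.png',im)
print(o['position'],o['ft_force'],o['grip_width'])
```

```text
[ 0.42307849 -0.24978816  0.12283621] [1.47528502 7.72041609 6.09018205] 0.009779364195452745
```

View pics/w5.png

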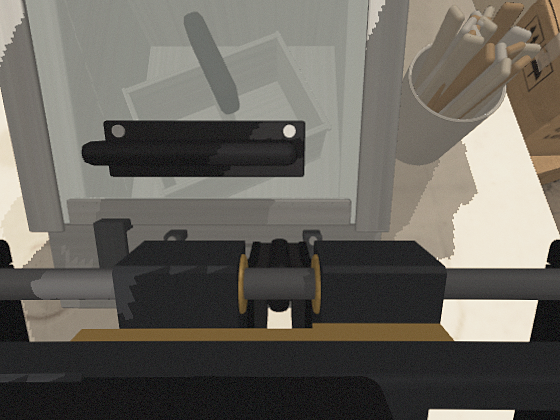

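>>> {"method": "carry_out", "body": {"moves": [[0.5,-0.3,0,0,0,0,0],[0.5,-0.3,0,0,0,0,0],[0.5,-0.3,0,0,0,0,0],[0.5,-0.3,-3,0,0,0,0],[0.5,-0.3,-6,0,0,0,0],[0,-0.3,-6,0,0,0,0],[0,-0.3,-6,0,0,0,0]]}}

```text
time: 9.3
position: [0.3935, -0.2471, 0.1751]
tool_rot: [0.328, -0.377, 0.655, -0.567]
ft_force: [-0.8, -0.7, -0.3]
grip_width: 0.0338
```

Run:
```python
from h import *
o=robot.get_obs();im=robot.camera('wrist')[:,:,::-1];cv2.imwrite('pics/w6.png',im)
T=wristT(o);np.savez('w6.npz',T=T)
print(o['position'],o['ft_force'],o['grip_width'],o['q'].round(2))
print(mv(sl(.0735,0,.08),-SN,-SY),mv(sl(.0735,0,.034),-SN,-SY))
for n in (.0,.036,.045): print(n,proj('wrist',[sl(.0912,.045,n),sl(.0912,-.045,n),sl(.1012,-.045,n)],T).round(0).tolist())
for y in (-.0075,-.0395): print(proj('wrist',[sl(.0362,y,.045)],T).round(0).tolist())
```

```text
[ 0.39353523 -0.24706428  0.17510297] [-0.8406483  -0.71750236 -0.31145484] 0.033765408139186576 [-1.06  0.4   2.23  1.19  0.44 -0.43]
(array([-3.85,  1.63,  3.74]), array([-0.001, -0.001,  0.001]), array([ 0.4392, -0.2144,  0.1792])) (array([-3.85,  6.23,  3.74]), array([-0.001, -0.001,  0.001]), array([ 0.462 , -0.2177,  0.1394]))
0.0 [[162.0, 149.0], [289.0, 149.0], [289.0, 134.0]]
0.036 [[142.0, 152.0], [290.0, 152.0], [291.0, 135.0]]
0.045 [[135.0, 153.0], [291.0, 153.0], [291.0, 136.0]]
[[230.0, 243.0]]
[[281.0, 243.0]]
```

View pics/w6.png

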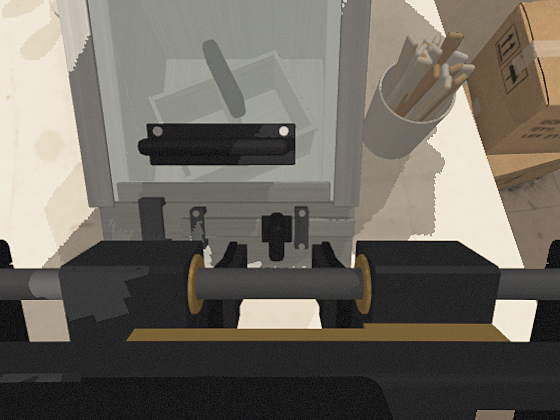

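>>> {"method": "carry_out", "body": {"force": 20, "moves": [[0,-3.8,1.6,3.7,0,0,0],[0,-3.8,1.6,3.7,0,0,0],[0,-3.8,4,3.7,0,0,0],[0,-3.8,6.2,3.7,0,0,0],[0,-3.8,6.2,3.7,0,0,0],[0,-3.8,6.2,4.2,0,0,0],[0,-3.8,6.2,4.7,0,0,0],[0,-3.8,6.2,5.2,0,0,0],[0,-3.8,6.2,5.7,0,0,0]]}}

```text
time: 10.25
position: [0.476, -0.2185, 0.1471]
tool_rot: [0.329, -0.38, 0.652, -0.567]
ft_force: [-3.5, -0.0, -7.1]
grip_width: 0.0003
```

>>> {"method": "carry_out", "body": {"moves": [[0,0,0,0.6,0,0,0],[0,0,0,1.5,0,0,0],[0,0,0,2.7,0,0,0],[0,0,0,4,0,0,0],[0,0,0,5.3,0,0,0],[0,0,0,6.6,0,0,0],[0,0,0,7.9,0,0,0],[0,0,0,9.2,0,0,0],[0,0,0,10.5,0,0,0],[0,0,0,11.8,0,0,0],[0,0,0,13.1,0,0,0],[0,0,0,14.4,0,0,0],[0,0,0,15.7,0,0,0],[0,0,0,16.8,0,0,0],[0,0,0,17.8,0,0,0],[0,0,0,18.5,0,0,0],[0,0,0,19.1,0,0,0],[0,0,0,19.5,0,0,0],[0,0,0,19.5,0,0,0]]}}

```text
time: 12.15
position: [0.6378, -0.2406, 0.2405]
tool_rot: [0.332, -0.385, 0.648, -0.567]
ft_force: [-20.6, -1.7, 1.2]
grip_width: 0.0003
```

Run:
```python
from h import *
o=robot.get_obs()
d=o['position']-sl(0,0,0);print('s,y,n',d@SX,d@SY,d@SN,o['ft_force'],o['q'].round(2))
for p in ([.476,-.2185,.1471],):
    d=np.array(p)-sl(0,0,0);print('s,y,n',d@SX,d@SY,d@SN)
cv2.imwrite('pics/t7.png',cv2.resize(robot.camera('top')[80:280,280:480,::-1],(600,600),interpolation=cv2.INTER_CUBIC))
cv2.imwrite('pics/s7.png',cv2.resize(robot.camera('side')[80:280,180:380,::-1],(600,600),interpolation=cv2.INTER_CUBIC))
```

```text
s,y,n 0.27758555834186277 0.0020166228267909287 0.038907408840525494 [-20.57640829  -1.74858996   1.17684955] [-0.62  0.48  1.66  0.43  0.59  0.78]
s,y,n 0.0894940414053863 0.0011560762827532971 0.0396674036895315
```

View pics/t7.png

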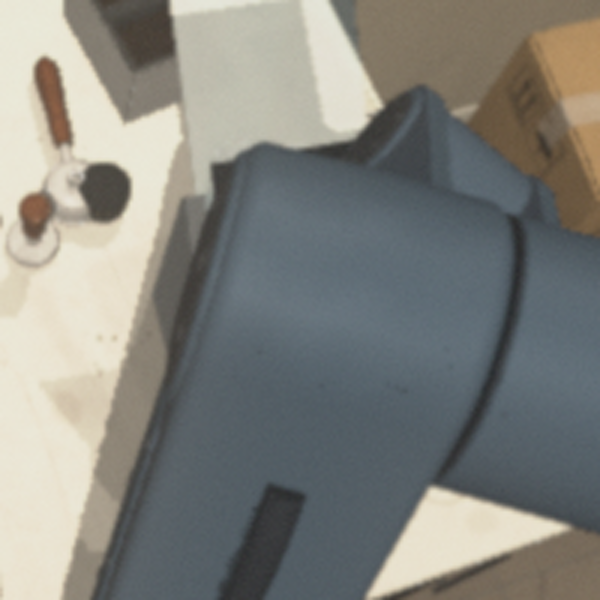

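View pics/s7.png

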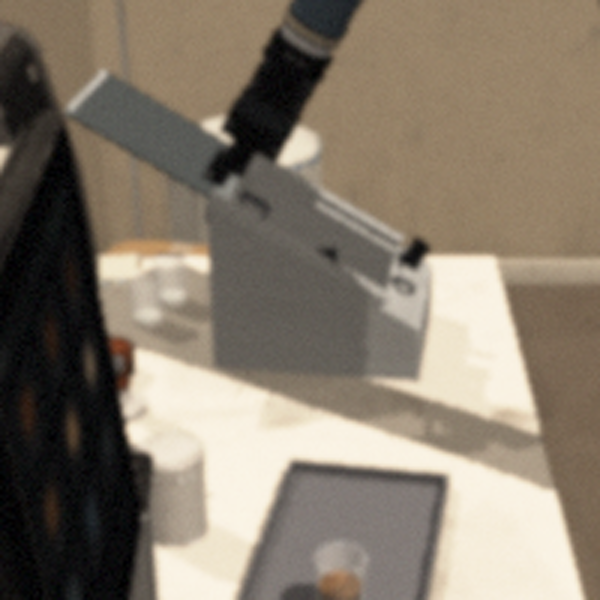

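>>> {"method": "carry_out", "body": {"moves": [[0,0,0,0.3,0,0,0],[0,0,0,0.3,0,0,0]]}}

```text
time: 12.45
position: [0.6379, -0.2405, 0.2405]
tool_rot: [0.334, -0.387, 0.647, -0.566]
ft_force: [-26.2, -1.9, 1.1]
grip_width: 0.0006
```

Run:
```python
from h import *
o=robot.get_obs()
d=o['position']-sl(0,0,0);print('s,y,n',d@SX,d@SY,d@SN,o['ft_force'])
```

```text
s,y,n 0.2776975546632008 0.002119206427228129 0.038800525670364766 [-26.22930987  -1.92260964   1.07084552]
```

Run:
```python
from h import *
print(mv(sl(.26,0,.12),None)); print(mv(bw((-.09,0,.36)),(0,0,-1),-SY,grasp=False))
```

```text
(array([ 0.14, -8.67, -1.98]), array([0., 0., 0.]), array([ 0.5794, -0.2344,  0.3072]))
(array([  0.04, -19.39, -10.64]), array([-0.498,  0.003, -0.008]), array([ 0.4534, -0.2165,  0.36  ]))
```

>>> {"method": "carry_out", "body": {"moves": [[0,0,0,-2.5,0,0,0],[0,0,-4,-2.5,0,0,0],[0,0,-8,-3,0,0,0],[0,0,-11,-5,-0.15,0,0],[0,0,-14,-7,-0.3,0,0],[0,0,-17,-9,-0.45,0,0],[0,0,-19.5,-10.6,-0.498,0,-0.008],[1,0,-19.5,-10.6,-0.498,0,-0.008],[1,0,-19.5,-10.6,-0.498,0,-0.008]]}}

```text
time: 13.35
position: [0.4607, -0.2172, 0.3637]
tool_rot: [0.459, -0.526, 0.543, -0.467]
ft_force: [0.7, 0.1, -0.4]
grip_width: 0.0094
```

Run:
```python
from h import *
o=robot.get_obs();im=robot.camera('wrist')[:,:,::-1];cv2.imwrite('pics/w8.png',im)
np.savez('w8.npz',T=wristT(o)); print(o['position'],R.from_quat(o['tool_rot']).as_matrix().round(3),o['q'].round(2))
cv2.imwrite('pics/w8z.png',cv2.resize(im,(784,588),interpolation=cv2.INTER_CUBIC))
```

```text
[ 0.46068568 -0.21720708  0.36366602] [[-0.143  0.025  0.989]
 [-0.99  -0.01  -0.142]
 [ 0.006 -1.     0.026]] [-0.66  0.23  1.57  0.01  1.31  1.05]
```

View pics/w8z.png

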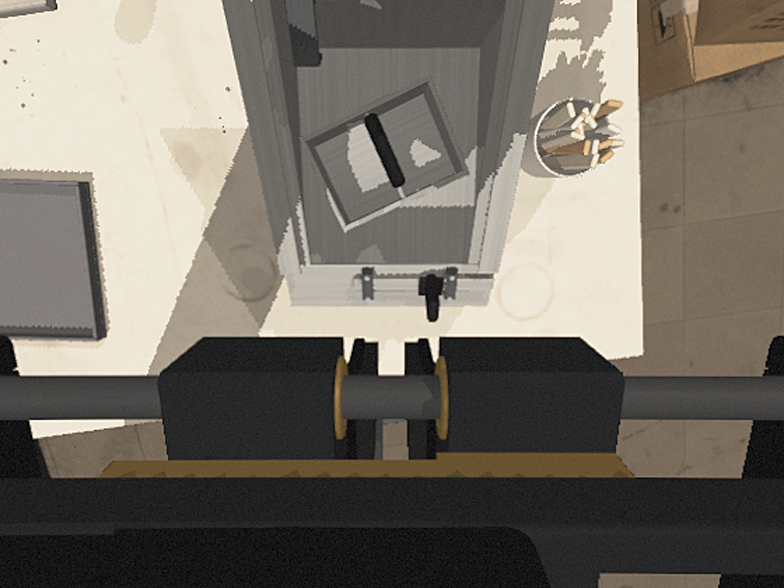

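Run:
```python
import cv2
t=cv2.imread('pics/w8.png'); cv2.imwrite('pics/w8y.png',cv2.resize(t[45:175,205:350],None,fx=4.5,fy=4.5,interpolation=cv2.INTER_CUBIC))
```

```text
(no output)
```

View pics/w8y.png

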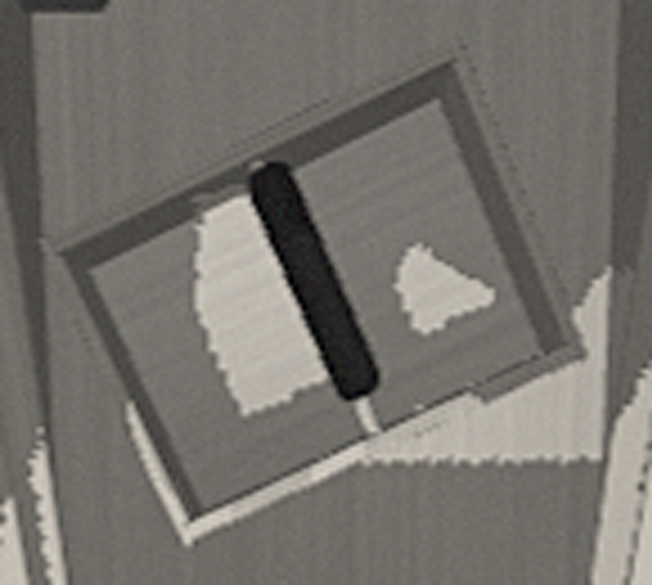

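```bash
cat > cad.py <<'E'
from h import *
E
python3 - <<'E'
from h import *
T=np.load('w8.npz')['T']
Y=lambda a:np.array((205+a[0]/4.5-.4,45+a[1]/4.5-.4))
for px in [(290,305),(493,303)]: 
    p=atz('wrist',np.array(px)/1.4-.15,.068,T); print('front corner in bin',Rb.T@(p-[B[0],B[1],0]))
e=[atz('wrist',Y(p),.119,T) for p in [(268,165),(362,397)]]
c=(e[0]+e[1])/2;d=e[0]-e[1];print('grip',c,np.linalg.norm(d),np.degrees(np.arctan2(d[1],d[0])),'bin frame',Rb.T@(c-[B[0],B[1],0]))
obs=[((.044,-.064,.065),(455,58)),((.044,.064,.065),(55,248)),((-.044,.064,.065),(190,520)),((-.044,-.064,.065),(578,350))]
f=lambda p:np.concatenate([(proj('wrist',w(p,P),T)-Y(px)).ravel() for P,px in obs])
r=least_squares(f,(c[0],c[1],.3));print(r.x,np.degrees(r.x[2]),f(r.x).round(1))
print('bin frame',Rb.T@(np.r_[r.x[:2],0]-[B[0],B[1],0]), np.degrees(r.x[2]-B[2]))
E
```

```text
front corner in bin [-0.12306734  0.09678757  0.068     ]
front corner in bin [-0.12198009 -0.09948635  0.068     ]
grip [ 0.55779479 -0.22722028  0.119     ] 0.059144940527484216 14.632024355543178 bin frame [0.01487924 0.00400901 0.119     ]
[ 0.55771651 -0.22750809  0.27742418] 15.895234426455225 [ 2.5 -3.1 -2.4 -0.2 -2.2  3.8  2.   0.3]
bin frame [0.01484216 0.00371306 0.        ] 23.968209759848524
```

Run:
```python
from h import *
G=bw((.0137,.0045,.110))
print(mv(G+.13*SN,-SN,-SY)); print(mv(G+.008*SN,-SN,-SY))
```

```text
(array([-0.5 , 13.61,  2.5 ]), array([ 0.499, -0.001,  0.006]), array([ 0.4894, -0.217 ,  0.2278]))
(array([-0.57, 24.32,  8.34]), array([ 0.499, -0.001,  0.006]), array([ 0.5498, -0.2256,  0.1221]))
```

>>> {"method": "carry_out", "body": {"force": 20, "moves": [[0.7,-0.2,3,0.5,0.15,0,0],[0.7,-0.4,7,1.2,0.3,0,0],[0.7,-0.5,11,2,0.45,0,0],[0.7,-0.5,13.6,2.5,0.499,0,0.006],[0.7,-0.5,13.6,2.5,0.499,0,0.006],[0.7,-0.5,13.6,2.5,0.499,0,0.006]]}}

```text
time: 14.0
position: [0.4869, -0.2157, 0.225]
tool_rot: [0.328, -0.382, 0.653, -0.567]
ft_force: [-1.2, -0.1, 1.0]
grip_width: 0.0577
```

Run:
```python
from h import *
G=bw((.0137,.0045,.110))
o=robot.get_obs();im=robot.camera('wrist')[:,:,::-1];cv2.imwrite('pics/w9.png',im)
np.savez('w9.npz',T=wristT(o));print(o['position'],o['q'].round(2),o['grip_width'])
print(mv(G+.008*SN,-SN,-SY))
```

```text
[ 0.48692167 -0.21570758  0.22500737] [-0.79  0.34  2.03  0.75  0.46  0.29] 0.05770665014125897
(array([ 0.04, 12.18,  0.18]), array([ 0.004, -0.003, -0.001]), array([ 0.5498, -0.2256,  0.1221]))
```

View pics/w9.png

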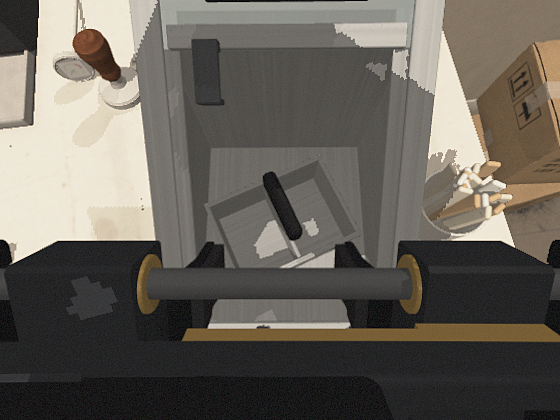

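>>> {"method": "carry_out", "body": {"moves": [[0.7,0,4,0.1,0,0,0],[0.7,0,8,0.2,0,0,0],[0.7,0,10.5,0.2,0,0,0],[0.7,0,12.1,0.2,0,0,0],[0.7,0,12.1,0.2,0,0,0],[0.7,0,12.1,0.2,0,0,0]]}}

```text
time: 14.65
position: [0.552, -0.2263, 0.126]
tool_rot: [0.328, -0.376, 0.654, -0.568]
ft_force: [-0.1, -1.2, 1.2]
grip_width: 0.0604
```

Run:
```python
from h import *
G=bw((.0137,.0045,.110))
o=robot.get_obs();im=robot.camera('wrist')[:,:,::-1];cv2.imwrite('pics/w10.png',im)
s=robot.camera('side')[:,:,::-1];cv2.imwrite('pics/s10.png',cv2.resize(s[80:230,210:360],(600,600),interpolation=cv2.INTER_CUBIC))
print(o['position'],o['q'].round(2),o['grip_width'],o['ft_force'])
print(mv(G+.008*SN,-SN,-SY))
```

```text
[ 0.55199893 -0.22631265  0.1259745 ] [-0.71  0.6   1.97  1.18  0.29 -0.09] 0.060404424168350464 [-0.1407625  -1.24172612  1.24080578]
(array([-0.05,  0.3 , -0.39]), array([-0.003,  0.001,  0.002]), array([ 0.5498, -0.2256,  0.1221]))
```

View pics/w10.png

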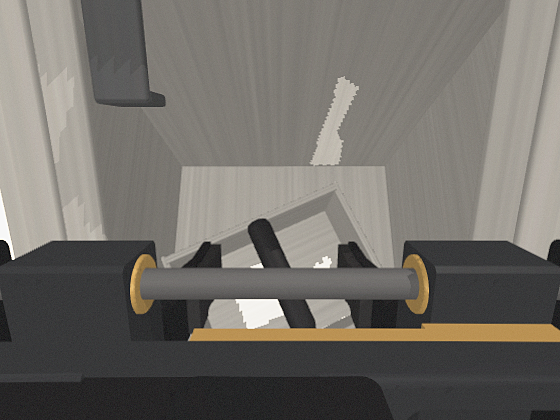

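View pics/s10.png

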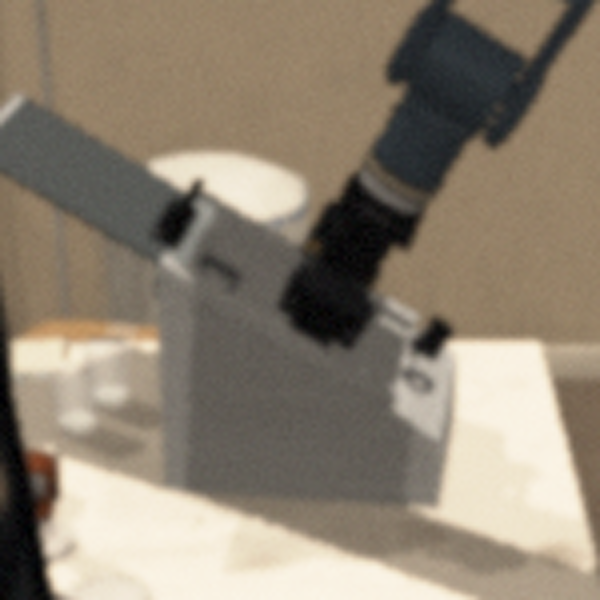

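>>> {"method": "carry_out", "body": {"force": 12, "moves": [[0.7,0,0.2,-0.3,0,0,0],[0.3,0,0.2,-0.3,0,0,0],[0.2,0,0.2,-0.3,0,0,0],[0,0,0.2,-0.3,0,0,0],[0,0,0.2,-0.3,0,0,0],[0,0,0.2,-0.3,0,0,0],[0,0,0.2,-0.3,0,0,0],[0,0,0.2,-0.3,0,0,0]]}}

```text
time: 15.55
position: [0.5495, -0.2258, 0.122]
tool_rot: [0.328, -0.377, 0.654, -0.568]
ft_force: [-0.4, -0.3, -0.0]
grip_width: 0.013
```

Run:
```python
from h import *
o=robot.get_obs();im=robot.camera('wrist')[:,:,::-1];cv2.imwrite('pics/w11.png',im)
print(o['position'],o['grip_width'],o['ft_force'],o['moment'])
d=o['position']-sl(0,0,0);print('bin',Rb.T@(o['position']-[B[0],B[1],0]))
```

```text
[ 0.54952254 -0.225828    0.12201239] 0.012986111325759135 [-0.36512901 -0.33285547 -0.00234339] [0.01629997 0.4169243  0.06290837]
bin [0.00649345 0.00422578 0.12201239]
```

View pics/w11.png

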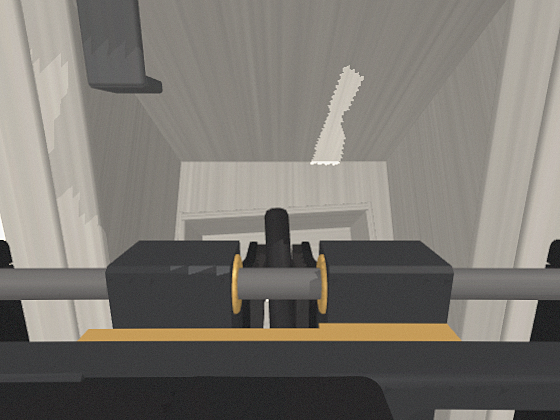

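>>> {"method": "carry_out", "body": {"force": 30, "moves": [[0,0,0,0,0,0,0],[0,0,0,0,0,0,0],[0,0,-0.43,0.25,0,0,0],[0,0.2,-0.8,-0.4,0,0,0],[0,0.42,-1.2,-1.05,0,0,0],[0,0.42,-1.2,-1.05,0,0,0],[0,0.42,-1.2,-1.05,0,0,0]]}}

```text
time: 16.3
position: [0.5337, -0.2278, 0.1268]
tool_rot: [0.328, -0.378, 0.654, -0.567]
ft_force: [0.6, 0.1, -2.0]
grip_width: 0.0119
```

Run:
```python
from h import *
o=robot.get_obs();im=robot.camera('wrist')[:,:,::-1];cv2.imwrite('pics/w12.png',im)
t=robot.camera('top')[:,:,::-1];cv2.imwrite('pics/t12.png',cv2.resize(t[115:265,310:460],(600,600),interpolation=cv2.INTER_CUBIC))
print(o['position'],o['grip_width'],o['ft_force'],o['moment'])
print('bin',Rb.T@(o['position']-[B[0],B[1],0]),R.from_quat(o['tool_rot']).as_matrix().T@SY)
```

```text
[ 0.53371912 -0.22782391  0.12676796] 0.011852886157678811 [ 0.63241856  0.113995   -2.02706495] [ 0.01661107  0.66887106 -0.0320117 ]
bin [-8.87306459e-03  3.03034770e-05  1.26767955e-01] [-9.99999721e-01 -6.65052929e-04 -3.40545866e-04]
```

View pics/w12.png

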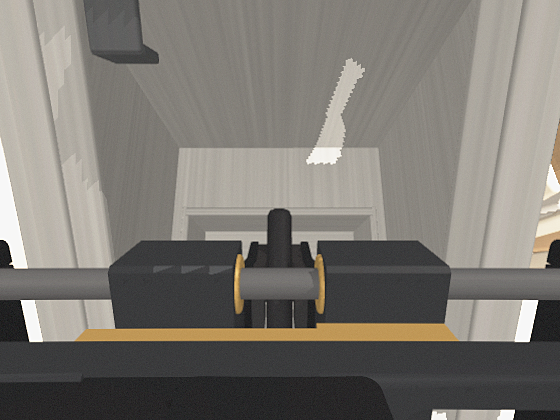

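View pics/t12.png

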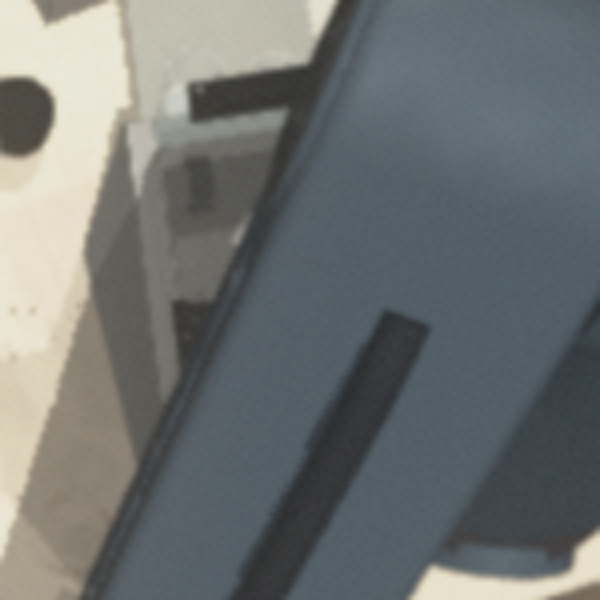

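>>> {"method": "carry_out", "body": {"moves": [[0,0,-0.87,0.5,0,0,0],[0,0,-2.2,1.25,0,0,0],[0,0,-3.9,2.25,0,0,0],[0,0,-5.6,3.25,0,0,0],[0,0,-7.4,4.25,0,0,0],[0,0,-9.1,5.25,0,0,0],[0,0,-10.8,6.25,0,0,0],[0,0,-12.6,7.25,0,0,0],[0,0,-14.3,8.25,0,0,0],[0,0,-16,9.25,0,0,0],[0,0,-17.3,10,0,0,0],[0,0,-17.3,10,0,0,0],[0,0,-17.3,10,0,0,0]]}}

```text
time: 17.7
position: [0.5335, -0.2271, 0.3264]
tool_rot: [0.328, -0.377, 0.654, -0.568]
ft_force: [0.6, -0.3, -3.5]
grip_width: 0.0118
```

Run:
```python
from h import *
o=robot.get_obs();im=robot.camera('wrist')[:,:,::-1];cv2.imwrite('pics/w13.png',im)
s=robot.camera('side')[:,:,::-1];cv2.imwrite('pics/s13.png',cv2.resize(s[40:240,200:400],(600,600),interpolation=cv2.INTER_CUBIC))
print(o['position'],o['grip_width'],o['ft_force'],o['moment'],o['q'].round(2))
```

```text
[ 0.53348473 -0.22711698  0.32643877] 0.011790612819853675 [ 0.56633189 -0.2530017  -3.52192068] [0.00282439 0.6674866  0.03170356] [-0.74  0.23  1.81  0.44  0.71  0.69]
```

View pics/w13.png

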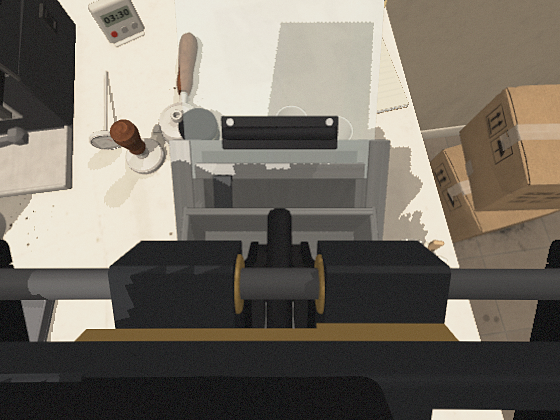

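View pics/s13.png

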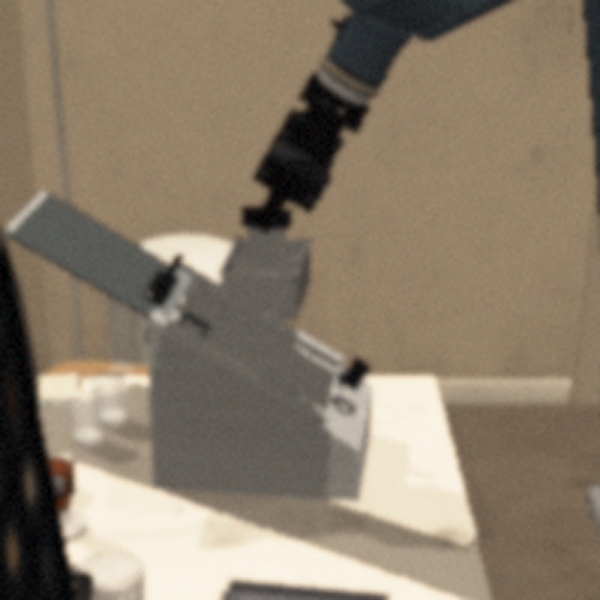

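>>> {"method": "carry_out", "body": {"moves": [[0,-1.4,-0.15,-0.25,0,0,0],[0,-4,-0.42,-0.72,0,0,0],[0,-7,-0.73,-1.26,0,0,0],[0,-10,-1.05,-1.8,0,0,0],[0,-13,-1.36,-2.34,0,0,0],[0,-16,-1.67,-2.88,0,0,0],[0,-19,-1.99,-3.42,0,0,0],[0,-22,-2.3,-3.96,0,0,0],[0,-25,-2.62,-4.5,0,0,0],[0,-28,-2.93,-5.04,0,0,0],[0,-31,-3.24,-5.58,0,0,0],[0,-34,-3.56,-6.12,0,0,0],[0,-37,-3.87,-6.66,0,0,0],[0,-39.5,-4.13,-7.11,0,0,0],[0,-40.9,-4.28,-7.36,0,0,0],[0,-40.9,-4.28,-7.36,0,0,0],[0,-40.9,-4.28,-7.36,0,0,0],[0,-40.9,-4.28,-7.36,0,0,0]]}}

```text
time: 19.6
position: [0.5065, 0.1887, 0.3262]
tool_rot: [0.328, -0.378, 0.654, -0.567]
ft_force: [-0.2, -0.5, -3.2]
grip_width: 0.0112
```

Run:
```python
from h import *
o=robot.get_obs();im=robot.camera('wrist')[:,:,::-1];cv2.imwrite('pics/w14.png',im)
s=robot.camera('side')[:,:,::-1];cv2.imwrite('pics/s14.png',cv2.resize(s[90:290,180:380],(600,600),interpolation=cv2.INTER_CUBIC))
print(o['position'],o['grip_width'],o['ft_force'],o['q'].round(2));print(R.from_quat(o['tool_rot']).as_matrix().round(3))
```

```text
[0.50653023 0.1887304  0.32618936] 0.011176171108470679 [-0.18517872 -0.53448087 -3.20262386] [ 0.25  0.19  1.86 -0.33  0.63  2.19]
[[-0.141  0.494  0.858]
 [-0.99  -0.072 -0.122]
 [ 0.001 -0.866  0.499]]
```

View pics/w14.png

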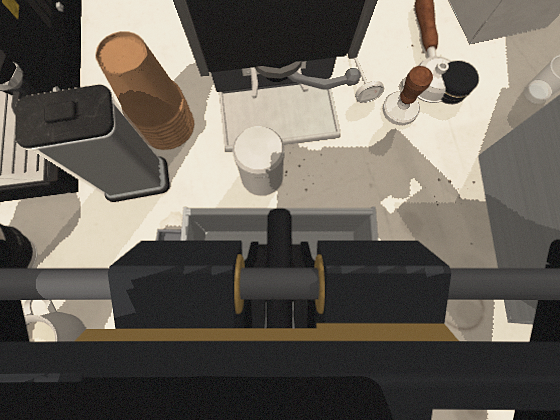

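View pics/s14.png

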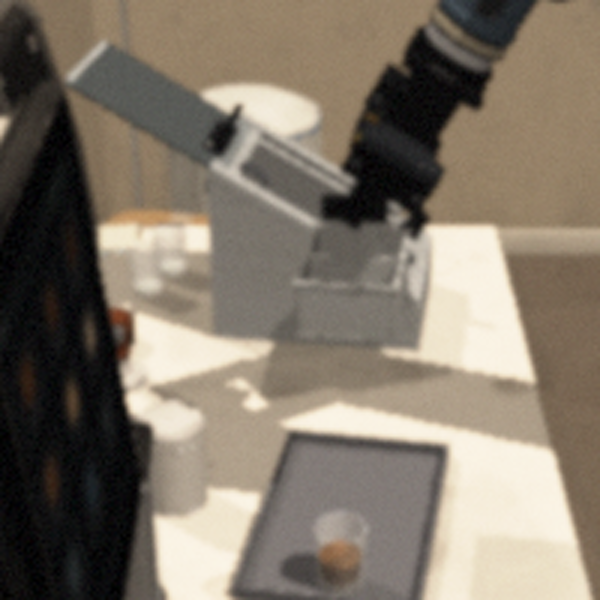

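>>> {"method": "carry_out", "body": {"moves": [[0,0,1,-0.6,0,0,0],[0,0,2.6,-1.5,0,0,0],[0,0,4.3,-2.5,0,0,0],[0,0,6.1,-3.5,0,0,0],[0,0,7.8,-4.5,0,0,0],[0,0,9.5,-5.5,0,0,0],[0,0,11.3,-6.5,0,0,0],[0,0,13,-7.5,0,0,0],[0,0,14.3,-8.25,0,0,0],[0,0,15.2,-8.75,0,0,0],[0,0,15.8,-9.1,0,0,0],[0,0,16.4,-9.45,0,0,0],[0,0,16.9,-9.75,0,0,0],[0,0,16.9,-9.75,0,0,0],[0,0,16.9,-9.75,0,0,0]]}}

```text
time: 21.2
position: [0.5163, 0.1886, 0.1462]
tool_rot: [0.336, -0.386, 0.648, -0.565]
ft_force: [0.2, -0.0, -2.2]
grip_width: 0.0117
```

Run:
```python
from h import *
o=robot.get_obs()
s=robot.camera('side')[:,:,::-1];cv2.imwrite('pics/s15.png',cv2.resize(s[170:310,230:370],(600,600),interpolation=cv2.INTER_CUBIC))
print(o['position'],o['grip_width'],o['ft_force'],o['q'].round(2))
```

```text
[0.51627209 0.18855592 0.1461599 ] 0.01170662524177508 [ 0.15712289 -0.02223132 -2.23698351] [ 0.24  0.53  2.02 -0.96  0.21  2.85]
```

View pics/s15.png

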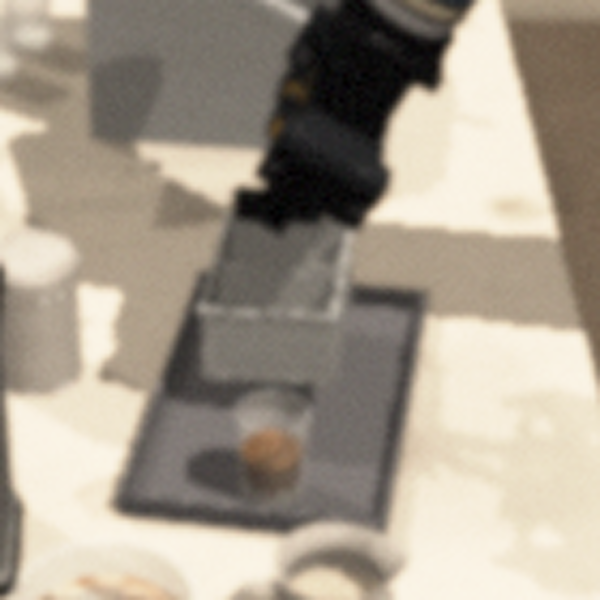

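Run:
```python
from h import *
o=robot.get_obs()
R0=np.c_[-SY,-SN,np.cross(-SY,-SN)]
off=R0.T@np.array([.007,-.001,-.012]);print('off tool',off)
for yaw in (.2,.25):
    Rz=R.from_euler('z',yaw).as_matrix();N=Rz@R0
    for z in (.22,.15,.118,.104):
        t=np.array([.511,.190,z])-N@off
        print(yaw,z,mv(t,N[:,1],N[:,0],o,grasp=False))
```

```text
off tool [7.05023955e-06 1.39278370e-02 1.23721313e-04]
0.2 0.22 (array([ 0.06, -8.12,  3.02]), array([ 0.026, -0.171,  0.094]), array([0.5039, 0.1896, 0.232 ]))
0.2 0.15 (array([ 0.07, -1.97, -0.32]), array([ 0.026, -0.171,  0.094]), array([0.5039, 0.1896, 0.162 ]))
0.2 0.118 (array([ 0.07,  0.84, -1.85]), array([ 0.026, -0.171,  0.094]), array([0.5039, 0.1896, 0.13  ]))
0.2 0.104 (array([ 0.07,  2.07, -2.52]), array([ 0.026, -0.171,  0.094]), array([0.5039, 0.1896, 0.116 ]))
0.25 0.22 (array([ 0.09, -8.12,  3.03]), array([ 0.025, -0.215,  0.119]), array([0.504 , 0.1892, 0.232 ]))
0.25 0.15 (array([ 0.1 , -1.97, -0.31]), array([ 0.025, -0.215,  0.119]), array([0.504 , 0.1892, 0.162 ]))
0.25 0.118 (array([ 0.1 ,  0.84, -1.84]), array([ 0.025, -0.215,  0.119]), array([0.504 , 0.1892, 0.13  ]))
0.25 0.104 (array([ 0.11,  2.07, -2.51]), array([ 0.025, -0.215,  0.119]), array([0.504 , 0.1892, 0.116 ]))
```

Raise and turn, with yaw +0.25, then inspect.

>>> {"method": "carry_out", "body": {"moves": [[0,0,-2,0.7,0,0,0],[0,0,-4.5,1.7,0.01,-0.07,0.04],[0,0.1,-6.5,2.5,0.02,-0.14,0.08],[0,0.1,-8.1,3,0.025,-0.215,0.119],[0,0.1,-8.1,3,0.025,-0.215,0.119],[0,0.1,-8.1,3,0.025,-0.215,0.119],[0,0.1,-8.1,3,0.025,-0.215,0.119]]}}

```text
time: 21.95
position: [0.5035, 0.1889, 0.2325]
tool_rot: [-0.372, 0.334, -0.578, 0.645]
ft_force: [0.1, -0.1, -3.1]
grip_width: 0.012
```

Run:
```python
from h import *
o=robot.get_obs();print(o['position'],o['q'].round(2),o['ft_force'])
R0=np.c_[-SY,-SN,np.cross(-SY,-SN)];off=np.array([0,.0139,0])
N=R.from_euler('z',.25).as_matrix()@R0
for z in (.22,.118,.104):
    print(z,mv(np.array([.511,.190,z])-N@off,N[:,1],N[:,0],o,grasp=False))
```

```text
[0.50352451 0.18894661 0.23245593] [ 0.17  0.33  2.02 -0.11  0.27  1.72] [ 0.14879773 -0.07824171 -3.10913877]
0.22 (array([-0.02,  0.07,  0.03]), array([-0., -0.,  0.]), array([0.5041, 0.1892, 0.232 ]))
0.118 (array([-0.02,  8.9 , -5.07]), array([-0., -0.,  0.]), array([0.5041, 0.1892, 0.13  ]))
0.104 (array([-0.02, 10.11, -5.77]), array([-0., -0.,  0.]), array([0.5041, 0.1892, 0.116 ]))
```

>>> {"method": "carry_out", "body": {"moves": [[0,0,1.5,-0.85,0,0,0],[0,0,3.2,-1.8,0,0,0],[0,0,4.9,-2.8,0,0,0],[0,0,6.5,-3.7,0,0,0],[0,0,7.7,-4.4,0,0,0],[0,0,8.6,-4.9,0,0,0],[0,0,8.9,-5.1,0,0,0],[0,0,8.9,-5.1,0,0,0]]}}

```text
time: 22.75
position: [0.5085, 0.1905, 0.1355]
tool_rot: [-0.379, 0.337, -0.573, 0.644]
ft_force: [-0.7, 0.1, -2.8]
grip_width: 0.0117
```

Run:
```python
from h import *
o=robot.get_obs();print(o['position'],o['q'].round(2),o['ft_force'])
R0=np.c_[-SY,-SN,np.cross(-SY,-SN)];off=np.array([0,.0139,0])
N=R.from_euler('z',.25).as_matrix()@R0
for z in (.104,):
    print(z,mv(np.array([.511,.190,z])-N@off,N[:,1],N[:,0],o,grasp=False))
```

```text
[0.50854994 0.19045152 0.13546192] [ 0.17  0.54  2.08 -1.24  0.03  2.86] [-0.66013     0.0830377  -2.82348746]
0.104 (array([ 0.07,  1.48, -1.34]), array([ 0.017,  0.008, -0.003]), array([0.5041, 0.1892, 0.116 ]))
```

```bash
cat > pl.py <<'E'
from h import *
R0=np.c_[-SY,-SN,np.cross(-SY,-SN)]
def tgt(yaw,tilt,x,y,z,off=np.array([0,.0139,0])):
    N=R.from_euler('z',yaw).as_matrix()@R0@R.from_euler('x',tilt-np.pi/6).as_matrix()
    return np.array([x,y,z])-N@off,N
E
python3 - <<'E'
from pl import *
o=robot.get_obs()
for z in (.19,.15):
    t,N=tgt(.28,.42,.519,.189,z);print(z,mv(t,N[:,1],N[:,0],o,grasp=False),N[:,1])
E
```

```text
0.19 (array([ 0.29, -5.66,  3.66]), array([-0.087, -0.019,  0.011]), array([0.5134, 0.1882, 0.2027])) [ 0.40382197  0.05653675 -0.91308894]
0.15 (array([ 0.28, -2.16,  1.72]), array([-0.087, -0.019,  0.011]), array([0.5134, 0.1882, 0.1627])) [ 0.40382197  0.05653675 -0.91308894]
```

>>> {"method": "carry_out", "body": {"moves": [[0,0,-2,1.2,-0.03,0,0],[0,0.2,-4,2.5,-0.06,-0.01,0.005],[0,0.3,-5.7,3.7,-0.087,-0.019,0.011],[0,0.3,-5.7,3.7,-0.087,-0.019,0.011],[0,0.3,-5.7,3.7,-0.087,-0.019,0.011]]}}

```text
time: 23.25
position: [0.5153, 0.1766, 0.1933]
tool_rot: [-0.409, 0.349, -0.57, 0.621]
ft_force: [0.4, -0.7, -2.2]
grip_width: 0.0116
```

Run:
```python
from pl import *
o=robot.get_obs();print(o['position'],o['q'].round(3),o['ft_force'])
for z in (.19,.15,.118,.104):
    t,N=tgt(.28,.42,.519,.189,z);print(z,mv(t,N[:,1],N[:,0],o,grasp=False))
```

```text
[0.51532425 0.17664244 0.19331289] [ 0.151  0.413  1.982 -0.157  0.316  1.747] [ 0.44993419 -0.67005297 -2.20655821]
0.19 (array([-1.14, -0.91,  0.35]), array([-0.014, -0.017,  0.044]), array([0.5134, 0.1882, 0.2027]))
0.15 (array([-1.27,  2.71, -1.34]), array([-0.014, -0.017,  0.044]), array([0.5134, 0.1882, 0.1627]))
0.118 (array([-1.37,  5.61, -2.69]), array([-0.014, -0.017,  0.044]), array([0.5134, 0.1882, 0.1307]))
0.104 (array([-1.42,  6.88, -3.28]), array([-0.014, -0.017,  0.044]), array([0.5134, 0.1882, 0.1167]))
```

>>> {"method": "carry_out", "body": {"moves": [[0,-0.6,-0.5,0.2,-0.014,-0.017,0.044],[0,-1.1,-0.9,0.35,-0.014,-0.017,0.044],[0,-1.2,1,-0.5,-0.014,-0.017,0.044],[0,-1.27,2.7,-1.34,-0.014,-0.017,0.044],[0,-1.27,2.7,-1.34,-0.014,-0.017,0.044],[0,-1.27,2.7,-1.34,-0.014,-0.017,0.044]]}}

```text
time: 23.85
position: [0.5135, 0.188, 0.1623]
tool_rot: [-0.41, 0.356, -0.551, 0.633]
ft_force: [0.1, 1.2, -2.8]
grip_width: 0.0115
```

Run:
```python
from pl import *
o=robot.get_obs();print(o['position'],o['q'].round(3),o['ft_force'])
for z in (.15,.118,.112,.104):
    t,N=tgt(.28,.42,.519,.189,z);print(z,mv(t,N[:,1],N[:,0],o,grasp=False))
```

```text
[0.51345637 0.18801311 0.16233621] [ 0.15   0.476  2.002 -0.025  0.243  1.605] [ 0.0759235   1.23975498 -2.7980118 ]
0.15 (array([-0.02, -0.03,  0.01]), array([-0.002, -0.   ,  0.002]), array([0.5134, 0.1882, 0.1627]))
0.118 (array([-0.03,  2.89, -1.3 ]), array([-0.002, -0.   ,  0.002]), array([0.5134, 0.1882, 0.1307]))
0.112 (array([-0.03,  3.43, -1.54]), array([-0.002, -0.   ,  0.002]), array([0.5134, 0.1882, 0.1247]))
0.104 (array([-0.03,  4.16, -1.87]), array([-0.002, -0.   ,  0.002]), array([0.5134, 0.1882, 0.1167]))
```

>>> {"method": "carry_out", "body": {"moves": [[0,0,1,-0.45,0,0,0],[0,0,2,-0.9,0,0,0],[0,0,2.8,-1.25,0,0,0],[0,0,3.3,-1.5,0,0,0],[0,0,3.3,-1.5,0,0,0]]}}

```text
time: 24.35
position: [0.5137, 0.1878, 0.1263]
tool_rot: [-0.41, 0.356, -0.552, 0.633]
ft_force: [-0.0, -0.9, -2.0]
grip_width: 0.0115
```

Run:
```python
from pl import *
o=robot.get_obs();print(o['position'],o['q'].round(3),o['ft_force'])
s=robot.camera('side')[:,:,::-1];cv2.imwrite('pics/s16.png',cv2.resize(s[190:310,240:360],(600,600),interpolation=cv2.INTER_CUBIC))
for z in (.112,.104):
    t,N=tgt(.28,.42,.519,.189,z);print(z,mv(t,N[:,1],N[:,0],o,grasp=False))
```

```text
[0.51368975 0.18777003 0.12626233] [ 0.149  0.553  2.027 -0.038  0.138  1.618] [-0.02160512 -0.89966789 -1.98293327]
0.112 (array([-0.05,  0.13, -0.09]), array([-0.003, -0.   ,  0.001]), array([0.5134, 0.1882, 0.1247]))
0.104 (array([-0.05,  0.86, -0.41]), array([-0.003, -0.   ,  0.001]), array([0.5134, 0.1882, 0.1167]))
```

View pics/s16.png

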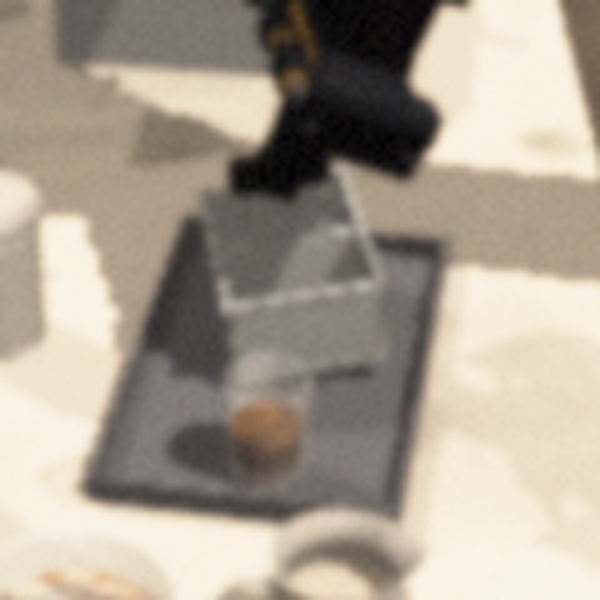

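>>> {"method": "carry_out", "body": {"force": 12, "moves": [[0,0,0.2,-0.1,0,0,0],[0,0,0.35,-0.2,0,0,0],[0,0,0.5,-0.25,0,0,0],[0,0,0.65,-0.3,0,0,0],[0,0,0.65,-0.3,0,0,0]]}}

```text
time: 24.9
position: [0.5141, 0.1878, 0.1204]
tool_rot: [-0.409, 0.355, -0.552, 0.634]
ft_force: [-3.1, -0.9, 2.9]
grip_width: 0.0123
```

Run:
```python
from pl import *
o=robot.get_obs();print(o['position'],o['q'].round(3),o['ft_force'],o['moment'])
```

```text
[0.51414912 0.18777857 0.1203549 ] [ 0.149  0.567  2.032 -0.044  0.117  1.624] [-3.10851392 -0.90229045  2.85491424] [-0.16321354  0.44416749 -0.00980223]
```

>>> {"method": "carry_out", "body": {"force": 9, "moves": [[0,0,0.1,-0.05,0,0,0],[0,0,0.2,-0.1,0,0,0],[0,0,0.3,-0.15,0,0,0],[0,0,0.3,-0.15,0,0,0]]}}

```text
time: 25.3
position: [0.5148, 0.1879, 0.118]
tool_rot: [-0.408, 0.355, -0.553, 0.634]
ft_force: [-4.0, -1.2, 10.9]
grip_width: 0.0122
```

Run:
```python
from pl import *
o=robot.get_obs();print(o['position'],o['q'].round(3),o['ft_force'],o['moment'])
s=robot.camera('side')[:,:,::-1];cv2.imwrite('pics/s17.png',cv2.resize(s[190:310,240:360],(600,600),interpolation=cv2.INTER_CUBIC))
```

```text
[0.51478289 0.18785773 0.11804416] [ 0.149  0.573  2.033 -0.048  0.107  1.628] [-3.97766727 -1.20210789 10.89817855] [-0.1939783   0.2998831  -0.10814708]
```

View pics/s17.png

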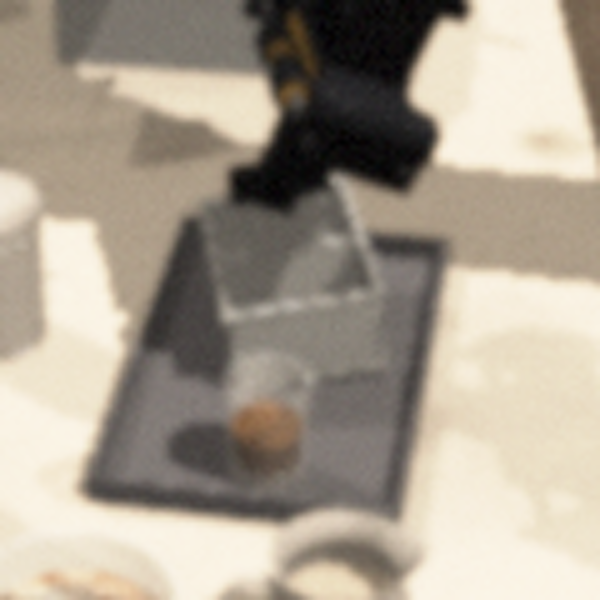

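>>> {"method": "carry_out", "body": {"force": 4, "moves": [[0,0,0.1,-0.05,0,0,0],[0,0,0.1,-0.05,0,0,0],[0,0,0.1,-0.05,0,0,0]]}}

```text
time: 25.65
position: [0.5139, 0.1877, 0.1158]
tool_rot: [-0.409, 0.356, -0.552, 0.634]
ft_force: [-1.9, -1.0, 5.0]
grip_width: 0.0119
```

>>> {"method": "carry_out", "body": {"moves": [[0.3,0,0,0,0,0,0],[0.5,0,0,0,0,0,0],[0.7,0,0,0,0,0,0],[0.7,0,0,0,0,0,0],[0.7,0,0,0,0,0,0]]}}

```text
time: 26.15
position: [0.5137, 0.1877, 0.1149]
tool_rot: [-0.41, 0.356, -0.552, 0.633]
ft_force: [0.4, 0.1, -0.3]
grip_width: 0.0442
```

Run:
```python
from pl import *
o=robot.get_obs();print(o['position'],o['grip_width'],o['ft_force'],o['moment'])
im=robot.camera('wrist')[:,:,::-1];cv2.imwrite('pics/w18.png',im)
s=robot.camera('side')[:,:,::-1];cv2.imwrite('pics/s18.png',cv2.resize(s[190:310,240:360],(600,600),interpolation=cv2.INTER_CUBIC))
```

```text
[0.51370223 0.18772529 0.11490919] 0.044209040433567375 [ 0.43098153  0.1111087  -0.26837429] [-0.03204064  0.44549129 -0.02804194]
```

View pics/s18.png

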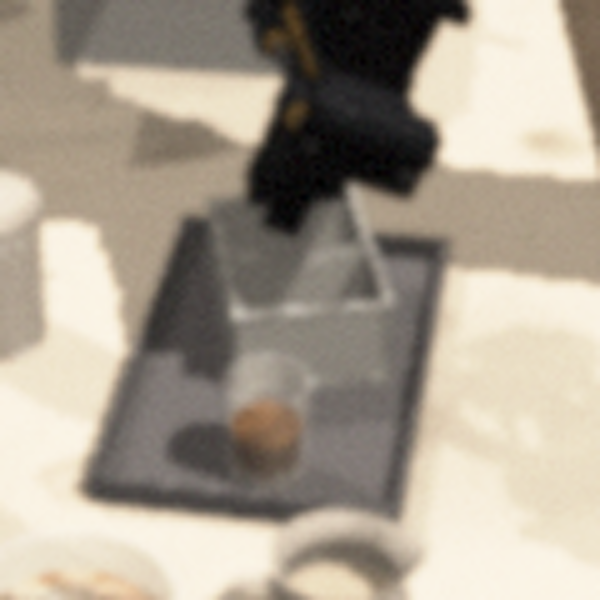

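View pics/w18.png

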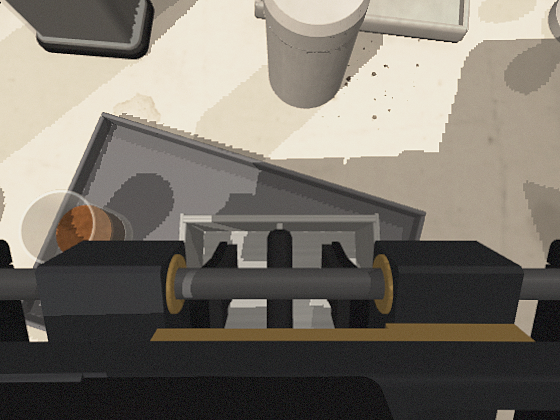

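>>> {"method": "carry_out", "body": {"moves": [[0.7,0,-1,0,0,0,0],[0.7,0,-3,0,0,0,0],[0.7,0,-6,0,0,0,0],[0.7,0,-10,0,0,0,0],[0.7,0,-14,2,0,0,0],[0.7,0,-18,3,0,0,0],[0.7,0,-20,3,0,0,0],[0.7,0,-20,3,0,0,0]]}}

```text
time: 27.05
position: [0.4595, 0.1806, 0.3137]
tool_rot: [-0.407, 0.354, -0.553, 0.635]
ft_force: [0.3, -0.0, -0.4]
grip_width: 0.061
```

Run:
```python
from pl import *
o=robot.get_obs();print(o['time'],o['position'],o['q'].round(2))
im=robot.camera('wrist')[:,:,::-1];cv2.imwrite('pics/w19.png',im);np.savez('w19.npz',T=wristT(o))
s=robot.camera('side')[:,:,::-1];cv2.imwrite('pics/s19.png',cv2.resize(s[110:310,200:400],(600,600),interpolation=cv2.INTER_CUBIC))
cv2.imwrite('pics/t19.png',robot.camera('top')[:,:,::-1])
```

```text
27.05 [0.4595174  0.18064871 0.31371399] [ 0.15  0.13  1.94 -0.01  0.64  1.59]
```

View pics/s19.png

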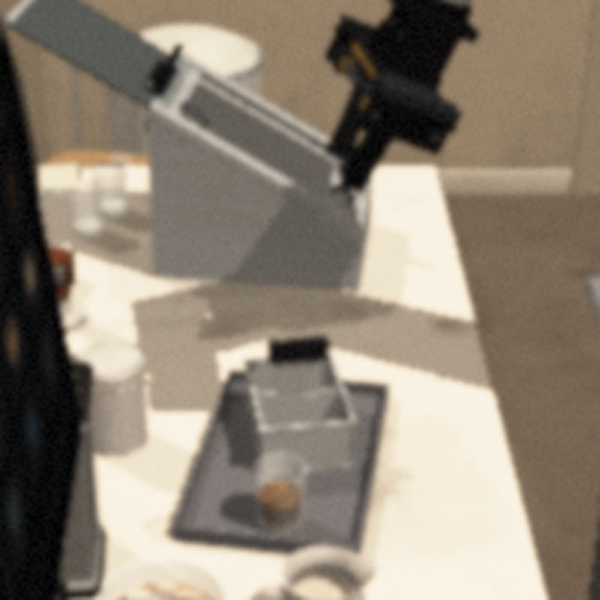

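View pics/w19.png

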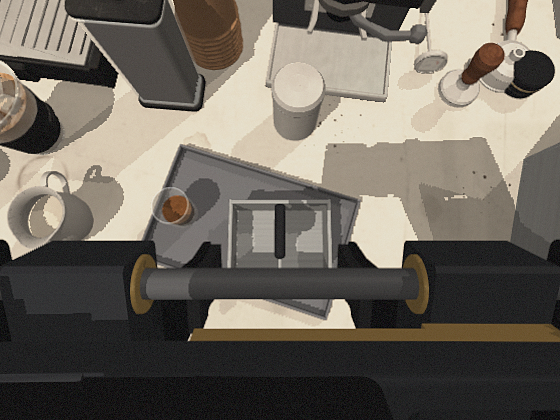

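View pics/t19.png

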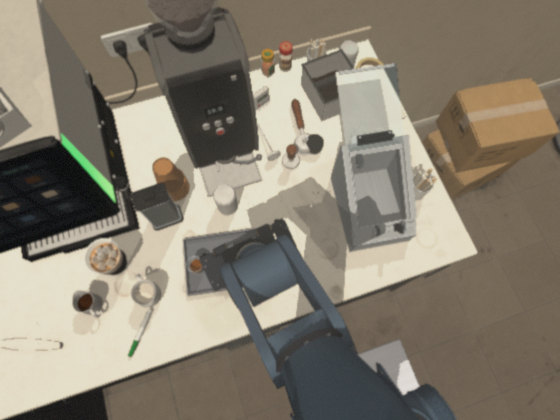

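Run:
```python
from pl import *
T=np.load('w19.npz')['T']
g=(atz('wrist',(280,206),.114,T)+atz('wrist',(280,257),.114,T))/2
sp=w((.5186,.2288,-.184),(0,-.032,.004))[0]
Rt=R.from_euler('z',-.184).as_matrix();print(g,sp,Rt.T@(g-sp))
# check tray via wrist corners
for n,P in [('bl',(.085,.135,.018)),('br',(.085,-.135,.018)),('fr',(-.085,-.135,.018))]: print(n,proj('wrist',w((.5186,.2288,-.184),P),T))
e=[atz('wrist',p,.069,T) for p in [(231,201),(329,198)]];print(e,np.linalg.norm(e[0]-e[1]))
```

```text
[0.50914525 0.18665017 0.114     ] [0.51274517 0.19734017 0.004     ] [-0.00158328 -0.0111682   0.11      ]
bl [[180.84990626 143.36498983]]
br [[362.1301037  201.73686469]]
fr [[326.40853628 322.95110917]]
[array([0.54341137, 0.2521292 , 0.069     ]), array([0.5638154 , 0.13297421, 0.069     ])] 0.12088935322067296
```

```bash
python3 -c "
from rig import robot
print(robot.hand_in())"
```

```text
the job is handed in; nothing more can be done
None
```

I've handed in the job: the caddy is out of the bin and standing in the wash-up tray, at about 27 s of the 61 s allowed. The hand-in gives no verdict, so the result below rests on my own measurements.

- **Bolt:** I drew it back until it stopped moving, about 30 mm, with the push force rising to 8 N.
- **Lid:** I pushed it about 196 mm up to its end stop, where the force rose to 26 N without any movement. The last pictures still show it open.
- **Caddy out:** Closing the jaws on the grip turned the caddy square. I centred it between the rails, lifted it to about 0.31 m at the grip and carried it to the tray.
- **Set down:** The last wrist picture puts the grip about 2 mm (x) and 11 mm (y) from the tray spot. By eye it stands flat and upright; I did not measure its tilt. The gripper is open and well clear.
- **Bystanders:** The glass is upright, and none of the others looks moved by eye in the last pictures. I did not measure them.

**Problems on the way:**
- The arm ran into joint limits twice while lowering over the tray. Joint 6 read about 2.86 against its 2.85 limit, and I don't know whether that counts as passing the range.
- To get down I turned the caddy and tilted it about 6°. It touched on one edge, and I pressed it flat at about 11 N before letting go.
- It stands turned about 18° from the tray's axes, still inside the free part.
- The two bin position estimates differed by about 3.5 mm and 0.5°. I used a combined fit, and the caddy came through the mouth without any contact showing.

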